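Check a hold-down clamp with gauge blades

TASK

First clear the steel offcut off the clamp's bed into the green scrap tray, then slide every gauge blade on the rubber mat flat into a bay of its own under the clamp's jaw, tip first, until its shoulder meets the jaw. With all the blades in, pull the sprung draw grip out to its stop, hold it there for a second and let it go fully home; only then take the blades out and lay them back flat on the mat, leaving the tools and other things on the bench alone.

Things in the scene. Friction and masses are not known exactly. Their poses are not given: they have to be found in the camera images.
- clamp: Grey hold-down clamp, fixed. Base slab 220 (x) by 360 (y, -150 to +210) by 20 mm high; origin on the bench at x = y = 0 of these. x points from the open bed at the front to the jaw and back, z up. The bed is the slab's bare top, z = 20 mm, x -110 to +10. The jaw's front face is at x = +10; end posts and a back wall, 76 mm high, stand beside and behind the jaw.
- jaw (a joint): Dark jaw bar of the clamp, 296 long (y), 80 deep (x), top at z = 62 mm, underside 12 mm above the bed. Ribs under it divide the gap into three bays, each a slot 56 wide, 12 high, 80 mm deep. Value: how far the draw grip has lowered it, 0 to 0.004 m; at the stop 8 mm of gap is left, clear of blades lying flat.
- draw (a joint): Travel of the sprung draw grip at the clamp's +y end, in m: 0 home, 0.05 at its stop, drawn straight along the clamp's -x. It springs back when let go: 4.5 N at home, 12 N at the stop, so pull until it really stops.
- draw_grip (a point): On the draw grip, a black upright plate 18 thick (clamp x), 44 wide (y), its top 90 mm above the bench; this point is its middle, 70 mm above the bench, and moves with it. Best pinched from above, fingers fore and aft. A rod 12 thick, 39 mm above the bench, runs from it to the housing (60 mm high), whose face is 55 mm behind this point when home.
- mat: Black rubber mat, 260 (x) by 300 (y) by 4 mm, fixed flat on the bench; origin at the centre of its underside. The gauge blades live on it.
- offcut: Loose dark steel offcut bar, 24 (x) by 85 (y) by 14 mm, 0.2 kg, left lying on the clamp's bed; origin at the centre of its underside.
- scrap: Green open scrap tray, 120 (x) by 140 (y) by 50 mm high, walls and floor 5 mm, fixed on the bench; origin at the centre of its underside.
- parts_tray: Aluminium open tray with one divider, 100 by 130 by 35 mm, fixed; not part of the job. Origin centre of underside.
- bay0 (a point): Mouth of bay 0 (0 at the clamp's -y end, 2 at its +y end; 90 mm apart): on the bed, below the jaw's front face, in the middle of the bay's width. Axes as the clamp's.
- bay1 (a point): Mouth of bay 1 (0 at the clamp's -y end, 2 at its +y end; 90 mm apart): on the bed, below the jaw's front face, in the middle of the bay's width. Axes as the clamp's.
- bay2 (a point): Mouth of bay 2 (0 at the clamp's -y end, 2 at its +y end; 90 mm apart): on the bed, below the jaw's front face, in the middle of the bay's width. Axes as the clamp's.
- blade0: Gauge blade, one of up to three alike (absent: None from the start). Steel plate 46 wide (y), 110 long (x -50 to +60), 6 mm thick; on its rear a black handle block 22 wide, 50 long (x -50 to 0), top 50 mm above the underside; its front face is the shoulder. Origin on the underside below the shoulder, mid-width; +x to the tip, z up. About 0.22 kg, centre of mass at x = -13 mm.
- blade1: Gauge blade, one of up to three alike (absent: None from the start). Steel plate 46 wide (y), 110 long (x -50 to +60), 6 mm thick; on its rear a black handle block 22 wide, 50 long (x -50 to 0), top 50 mm above the underside; its front face is the shoulder. Origin on the underside below the shoulder, mid-width; +x to the tip, z up. About 0.22 kg, centre of mass at x = -13 mm.
- blade2: Gauge blade, one of up to three alike (absent: None from the start). Steel plate 46 wide (y), 110 long (x -50 to +60), 6 mm thick; on its rear a black handle block 22 wide, 50 long (x -50 to 0), top 50 mm above the underside; its front face is the shoulder. Origin on the underside below the shoulder, mid-width; +x to the tip, z up. About 0.22 kg, centre of mass at x = -13 mm.
- hub_a: Bystander: slotted aluminium hub, 64 dia x 50 mm, loose. Leave alone.
- hub_b: Bystander: slotted aluminium hub, 64 dia x 35 mm, loose. Leave alone.
- wrench: Bystander: open-ended wrench lying on the bench. Leave alone.
- hammer: Bystander: hammer lying on the bench. Leave alone.
- driver: Bystander: screwdriver lying on the bench. Leave alone.
- spray: Bystander: blue bottle, 60 dia x 170 mm. Leave alone.
- tin: Bystander: yellow tin, 70 dia x 90 mm. Leave alone.
- collar: Bystander: dark steel collar, 70 dia x 30 mm. Leave alone.

How it is judged:
By the outcome, as a careful person would: the job done as asked, in the order asked, and still so for the second after the job is handed in, with the robot touching nothing.
Of blade0, blade1, blade2 only 2 to 3 are there at a start; the rules pass over those that are not, and their reading is None.
At some moment in a run one of blade0, blade1, blade2 may be knocked a few centimetres aside while the robot is not near it.
Once in a run the grip may slacken for a moment while it holds something.
It also fails if it takes over 210 s, if anything falls off the work surface, if the arm or the gripper's body presses on something with over 40 N, if the wrist force passes 120 N, or if a joint passes its speed limit or range.

ROBOT

A 6-joint arm with a two-finger parallel gripper is mounted at the origin on the work surface. World frame = base frame: x ahead of the robot, y to its left, z up, the work surface at z = 0. Lengths are in mm, angles in rad, forces in N, time in s.
With the tool pointing down it reaches from about 350 to 875 mm from the base axis. Payload 4.2 kg.
Tool frame: the origin (TCP) lies at the very end of the fingers, on their centre line; the grasp point (between the pads) lies 19 mm behind it; z points along the fingers, y is the direction in which the jaws open and shut (so a half turn about z gives the same grasp; the last joint's range is limited). The gripper opens to 85 mm and grips with 20 to 120 N. Pads are 22 mm wide; open, the fingers measure 114 mm over their backs; the gripper's body (76 mm by 85 mm) begins 54 mm behind the grasp point. The pads swing forward as they close: fully open they stand 13 mm farther back than shut.
Start: joints at [1.587, 0.385, 0.008, 0, -1.194, -0.259], TCP at [150.232, 606.654, 231.312] pointing down, gripper open.
Joint ranges: [-3.14, 3.14], [-1.21, 2.06], [-1.07, 1.41], [-3.16, 2.05], [-2.99, -0.16], [-3.1, 3.1]. Speed limits (rad/s): [2.79, 2.79, 3.14, 3.14, 3.14, 3.14].

INTERFACE

Orientations are given as a unit quaternion [x, y, z, w].
In Python, from bench import telemetry, eyes, arm gives the robot as it stands. The module is installed in compiled form; this text tells all that it offers.
- The arm moves only by the tool move_arm, never from a script. Its argument "deltas" is text: rows parted by semicolons, each of 6 numbers parted by spaces: the shift along the tool's x, y, z in cm, then the turn, a rotation vector about the tool's x, y, z in rad. A call has 1 to 12 rows; each row shifts and turns the commanded pose from where the row before left it, along the tool's axes as they then stand; what a row does not reach is not made up. A row lasts 1/8 s, in which the tool goes at most 62.5 mm and 10.7 degrees, less where a joint would pass 70% of its speed; a pose out of reach is approached as far as the arm can. A call is refused whole if a number of a shift passes 6.25 or a number of a turn 0.188, either way. A call with a gripper value outside its range is refused whole. "grip" is the finger opening in cm, from 0 to 8.54, set as the call begins (left out, the last holds). The fingers move at their own pace and stop on an object; the grip force is fixed at half the most. Time passes only in rows, so rows that do not move let the fingers close. It gives the time, the measured TCP pose, the force and the opening at its end, in the units of the state.
- telemetry.read_state(): the state, without advancing time (a new reading comes with each control period).
- eyes.get_image(name): name is "side" or "top" or "wrist"; returns a dict with "pixels" (420x560x3 uint8, blue, green, red), "range_z" (420x560 float32, mm along the optical axis (not along the pixel's ray), 0 where there is no reading), "fx", "fy", "cx", "cy" (pixels), "dist_coeffs" ([k1, k2, p1, p2, k3] as OpenCV has them; the pictures are not rectified), "origin" and "orientation" of the camera in the world; the wrist camera has in their place "tool_from_camera" (4x4, takes a point from camera to tool coordinates, whose origin is the TCP and whose axes are the flange's). Camera axes: x right, y up, looking along -z (the intrinsics and any distortion apply to the point x, -y, -z); pixel columns grow to the right and rows downward; lengths in mm; the calibration is good to about 2 mm. A picture is of the moment at which its call begins: read the wrist's pose just before it.
- arm.job_done(): hands the job in, once; it reports no verdict.
Trained networks look in a picture, given as the dict that the camera call returned (one of the last four; its "shot" number tells which), for a name from the list of things; names that differ only in an ending like _2 or _b are one class to them, and where a whole thing is asked for, a point or a joint stands for the part that bears it (a point fixed in the world has none). Each returns a list of dicts, best first, with "p" (0 to 1); they miss things now and then, are a little off and sometimes report something else, mostly with a low value. They report only what shows in the picture. A call takes as long as a camera call.
- eyes.boxes_of(picture, name): "point" ([x, y, z] in mm, in world coordinates, good to about 4 mm: the middle of the surface that is visible of it).
The state is a dict: "clock": time; "joints": joint angles; "joint_vel": joint speeds; "joint_efforts": joint torques, N m; "position": TCP position; "ee_rot": TCP orientation; "contact_force": force on the tool from outside, world axes, zero at the start; "wrist_torque": the same for the moment, N m; "gripper_width": finger opening in mm.
Only numpy, scipy, OpenCV 4.12 (cv2) and the standard library are available. Lean on these libraries where they do the work, as an engineer would, in place of code of your own. Each camera call takes 0.05 s, during which the arm holds its last target.

## Working session

There is one attempt and no reset: what is moved stays moved. The work goes in short steps, Python scripts to look and compute and a tool call to move; the robot and the scene stay as the last step left them, time stands still between calls to the robot, and variables do not carry over. Pictures are saved under pics/ and viewed, and the job is handed in when it is done.

Besides the shell and the picture viewer there is one more tool, called after ">>>" as name(argument=value, ...) on one line, values as JSON. move_arm: Moves the arm, as the interface text tells. Its arguments: {"type":"object","properties":{"deltas":{"type":"string"},"grip":{"type":"number"}},"required":["deltas"]}

```bash
mkdir -p pics; cat > h.py <<'E'
import numpy as np,cv2
from scipy.spatial.transform import Rotation as R
from bench import telemetry,eyes,arm
def pose():
    s=telemetry.read_state();return np.array(s['position']),R.from_quat(s['ee_rot']),s
def cam(p,ps=None):
    # camera->world (R,t)
    if 'origin' in p: return R.from_quat(p['orientation']).as_matrix(),np.array(p['origin'])
    T=np.array(p['tool_from_camera']);po,r=ps[0],ps[1].as_matrix()
    return r@T[:3,:3],r@T[:3,3]+po
def K(p): return np.array([[p['fx'],0,p['cx']],[0,p['fy'],p['cy']],[0,0,1.]])
def cloud(p,ps=None):
    Rm,t=cam(p,ps);h,w=p['range_z'].shape
    u,v=np.meshgrid(np.arange(w),np.arange(h))
    q=cv2.undistortPoints(np.stack([u,v],-1).reshape(-1,1,2).astype(np.float64),K(p),np.array(p['dist_coeffs'])).reshape(h,w,2)
    z=p['range_z'].astype(float)
    P=np.stack([q[...,0]*z,-q[...,1]*z,-z],-1)@Rm.T+t
    P[z<=0]=np.nan
    return P
def proj(p,X,ps=None):
    Rm,t=cam(p,ps);c=(np.atleast_2d(X)-t)@Rm
    c=c*[1,-1,-1]
    return cv2.projectPoints(c.reshape(-1,1,3),np.zeros(3),np.zeros(3),K(p),np.array(p['dist_coeffs']))[0].reshape(-1,2)
def shot(name,fn=None):
    ps=pose();p=eyes.get_image(name)
    if fn: cv2.imwrite('pics/'+fn,p['pixels'])
    return p,ps
E
python3 - <<'E'
from h import *
print(pose()[2])
for n in ['top','side','wrist']:
    p,ps=shot(n,n+'0.png'); 
    print(n,p['fx'],p['cx'],p['cy'],p['dist_coeffs'],cam(p,ps)[1])
    if n!='wrist':
        for nm in ['clamp','jaw','draw_grip','mat','offcut','scrap','parts_tray','blade0','hub_a','wrench','hammer','driver','spray','tin','collar']:
            print(nm,[(round(d['p'],2),np.round(d['point']).tolist()) for d in eyes.boxes_of(p,nm)])
E
```

```text
{'clock': 0.0, 'joints': array([ 1.58659329e+00,  3.85567400e-01,  6.59476173e-03, -5.05305931e-04,
       -1.19398824e+00, -2.58598837e-01]), 'joint_vel': array([ 0.0008288 , -0.00159591, -0.00023549, -0.00078721, -0.00145711,
       -0.00085154]), 'joint_efforts': array([-1.80166619e-03, -3.92291522e+01,  1.88399148e+01,  4.18613032e+00,
       -4.56679700e-03,  4.53997373e-07]), 'position': array([150.10478618, 606.09413007, 230.20194325]), 'ee_rot': array([ 9.92628050e-01, -1.21195412e-01, -8.45997921e-05,  1.10422293e-03]), 'contact_force': array([0.27292039, 0.78091572, 0.03182559]), 'wrist_torque': array([-0.04205762,  0.04999319,  0.02782679]), 'gripper_width': 85.51057150663841}
top 406.1899486378406 278.8280347291977 205.05740413538018 [-0.00532227  0.          0.          0.          0.        ] [ 364.47505301    3.19892656 1433.12222721]
clamp [(0.61, [593.0, 249.0, 39.0]), (0.43, [526.0, 400.0, 68.0])]
jaw [(0.6, [633.0, 227.0, 66.0])]
draw_grip [(0.64, [529.0, 399.0, 68.0])]
mat [(0.67, [554.0, -254.0, 1.0]), (0.65, [381.0, -90.0, 29.0])]
offcut [(0.67, [525.0, 198.0, 3
[... 1206 characters left out ...]
 (0.69, [360.0, 262.0, 4.0])]
blade0 [(0.93, [556.0, -148.0, 13.0]), (0.77, [533.0, -238.0, 11.0]), (0.31, [528.0, 408.0, 70.0])]
hub_a [(0.72, [430.0, -480.0, 36.0]), (0.66, [400.0, 28.0, 52.0])]
wrench [(0.75, [770.0, -190.0, 7.0]), (0.75, [396.0, 494.0, 21.0]), (0.56, [771.0, 235.0, 24.0])]
hammer [(0.71, [771.0, 236.0, 25.0]), (0.42, [430.0, -478.0, 35.0])]
driver [(0.86, [402.0, 489.0, 19.0])]
spray [(0.96, [585.0, 537.0, 110.0]), (0.37, [528.0, 195.0, 36.0])]
tin [(0.85, [568.0, -493.0, 68.0])]
collar [(0.62, [383.0, -77.0, 29.0])]
wrist 292.4449420703 275.67886272194147 211.96064047914155 [-0.0007031  0.         0.         0.         0.       ] [229.90027373 587.15344509 374.30622253]
```

View pics/top0.png

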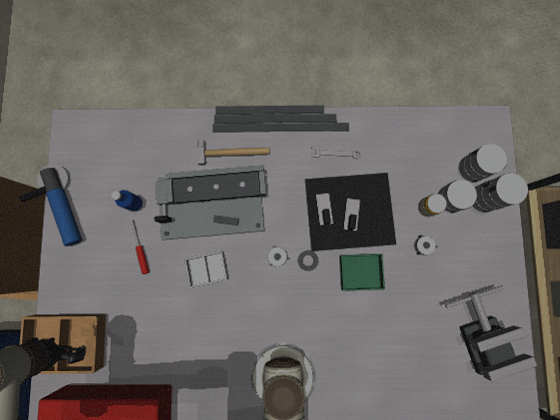

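View pics/side0.png

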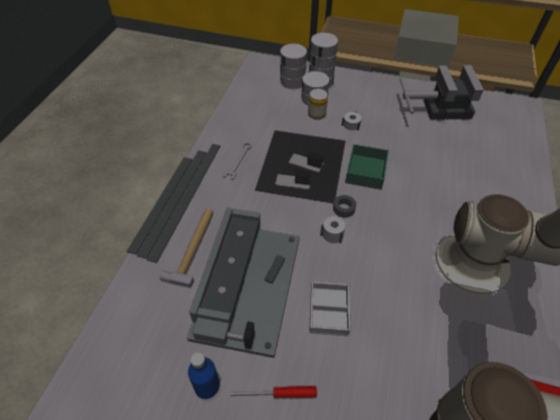

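View pics/wrist0.png

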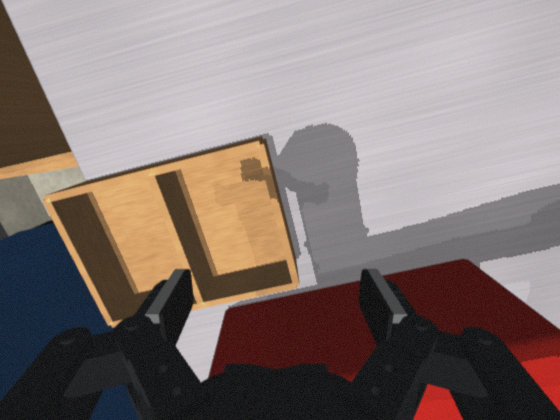

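```bash
python3 - <<'E'
from h import *
p,ps=shot('top')
im=p['pixels']
a=cv2.resize(im[155:255,140:280],None,fx=5.5,fy=5.5,interpolation=cv2.INTER_CUBIC)
b=cv2.resize(im[165:295,295:400],None,fx=4.5,fy=4.5,interpolation=cv2.INTER_CUBIC)
cv2.imwrite('pics/t_cl.png',a);cv2.imwrite('pics/t_mat.png',b)
C=cloud(p)
np.save('topC.npy',C)
# jaw top z~62, slab z~20, handle tops
def reg(x0,x1,y0,y1,z0,z1):
    m=(C[...,0]>x0)&(C[...,0]<x1)&(C[...,1]>y0)&(C[...,1]<y1)&(C[...,2]>z0)&(C[...,2]<z1)
    return C[m],m
for nm,r in dict(bench=(300,400,0,100,-20,20),slab=(480,580,100,420,10,28),jaw=(560,680,90,400,55,69),posts=(560,720,50,450,71,85),offc=(480,580,120,260,29,40),grip=(480,580,350,450,80,100),hand=(500,640,-320,-100,40,65),plate=(500,640,-320,-100,8,20)).items():
    P,m=reg(*r)
    if len(P)>3:
        rect=cv2.minAreaRect(P[:,:2].astype(np.float32))
        print(nm,len(P),np.round(np.median(P,0),1),np.round(rect[0],1),np.round(rect[1],1),round(rect[2],2))
P,m=reg(500,640,-320,-100,30,65)
n,l,s,c=cv2.connectedComponentsWithStats(m.astype(np.uint8))
for i in range(1,n):
    Q=C[l==i]; rect=cv2.minAreaRect(Q[:,:2].astype(np.float32)); print('hand',len(Q),np.round(np.median(Q,0),1),np.round(rect[0],1),np.round(rect[1],1),round(rect[2],2))
E
```

```text
bench 714 [342.4  57.7   0.5] [349.6  51. ] [98.1 96.6] 89.51
slab 2271 [530.8 263.4  20.6] [530.5 260.7] [318.3  99.2] 89.92
jaw 1908 [635.  239.8  62.6] [635.6 245.9] [ 84.6 312.5] 4.53
posts 772 [679.7 232.1  76.3] [646.3 225.4] [101.  336.6] 4.59
offc 164 [525.  192.8  34.3] [535.3 202.3] [ 96.3 107.9] 6.99
grip 77 [524.5 401.3  88.6] [526.4 404. ] [17.6 42.8] 1.55
hand 180 [ 526.6 -162.9   53.9] [ 528.8 -196.8] [116.9  49.2] 83.2
plate 700 [ 570.8 -200.1   10.4] [ 569.9 -209.3] [219.1 139.5] 89.68
hand 107 [ 534.2 -153.2   53.6] [ 534.2 -154.3] [50.4 22.1] 7.18
hand 84 [ 519.2 -241.6   53.9] [ 518.2 -242.6] [22.  39.7] 80.77
```

View pics/t_cl.png

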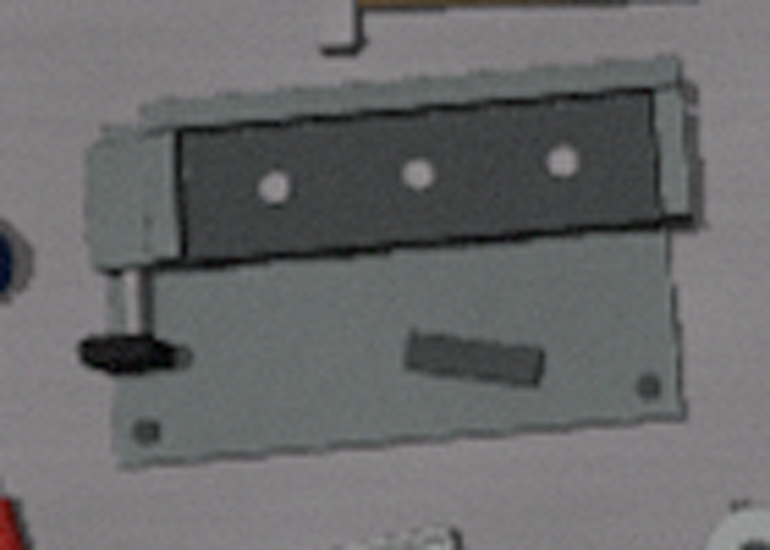

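View pics/t_mat.png

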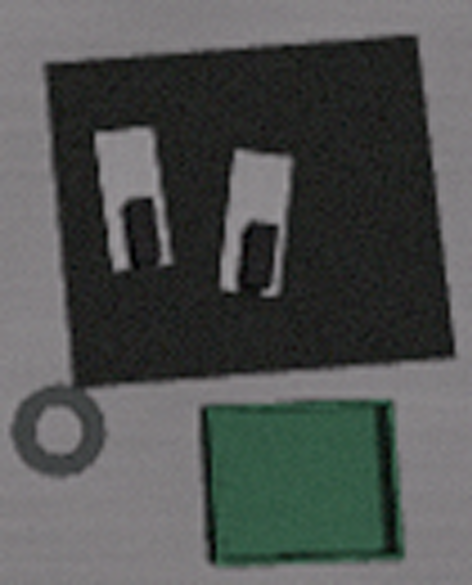

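```bash
cat >> h.py <<'E'
def plan(X,yaw=None,step=50,seq=False):
    """print rows from measured pose to world TCP X (mm), tool x at yaw deg, pointing down"""
    po,r,s=pose();X=np.array(X,float)
    m=r.as_matrix();cy=np.degrees(np.arctan2(m[1,0],m[0,0]))
    if yaw is None: yaw=cy
    a=np.radians(yaw);c,sn=np.cos(a),np.sin(a)
    T=np.array([[c,sn,0],[sn,-c,0],[0,0,-1.]])
    rv=(r.inv()*R.from_matrix(T)).as_rotvec()
    d=X-po
    n=int(max(1,np.ceil(np.linalg.norm(d)/step),np.ceil(np.abs(rv).max()/0.185)))
    rows=[]
    for k in range(n):
        rk=r*R.from_rotvec(rv*k/n)
        t=rk.inv().apply(d/n)/10
        rows.append(' '.join('%.2f'%v for v in t)+' '+' '.join('%.3f'%v for v in rv/n))
    print('from',np.round(po,1),'yaw',round(cy,2),'n',n);
    if np.ptp([0])==0: print('; '.join(rows))
E
python3 -c "
from h import *
plan([560,330,300],-100)"
```

```text
from [150.3 606.7 231.3] yaw -13.91 n 10
4.64 1.70 -0.69 0.000 -0.000 0.150; 4.84 0.99 -0.69 0.000 -0.000 0.150; 4.94 0.25 -0.69 0.000 -0.000 0.150; 4.92 -0.49 -0.69 0.000 -0.000 0.150; 4.79 -1.22 -0.69 0.000 -0.000 0.150; 4.55 -1.93 -0.69 0.000 -0.000 0.150; 4.21 -2.59 -0.69 0.000 -0.000 0.150; 3.78 -3.19 -0.69 0.000 -0.000 0.150; 3.26 -3.72 -0.69 0.000 -0.000 0.150; 2.67 -4.16 -0.69 0.000 -0.000 0.150
```

>>> move_arm(deltas="4.64 1.70 -0.69 0 0 0.15; 4.84 0.99 -0.69 0 0 0.15; 4.94 0.25 -0.69 0 0 0.15; 4.92 -0.49 -0.69 0 0 0.15; 4.79 -1.22 -0.69 0 0 0.15; 4.55 -1.93 -0.69 0 0 0.15; 4.21 -2.59 -0.69 0 0 0.15; 3.78 -3.19 -0.69 0 0 0.15; 3.26 -3.72 -0.69 0 0 0.15; 2.67 -4.16 -0.69 0 0 0.15; 0 0 0 0 0 0; 0 0 0 0 0 0")

```text
clock: 3.2
position: [560.0, 330.4, 299.9]
ee_rot: [-0.644, 0.765, 0.0, -0.0]
contact_force: [-0.4, 0.5, 0.4]
gripper_width: 85.5
```

```bash
python3 - <<'E'
from h import *
p,ps=shot('wrist','w1.png');print(ps[0],ps[2]['joints'])
C=cloud(p,ps);np.save('w1C.npy',C)
for nm in ['offcut','draw_grip','jaw']: print(nm,[(round(d['p'],2),np.round(d['point']).tolist()) for d in eyes.boxes_of(p,nm)])
E
```

```text
[560.04090494 330.38382954 299.92012749] [ 7.81108540e-01  3.94734531e-01  1.93330096e-01 -3.77947250e-04
 -1.37001485e+00 -9.52806138e-01]
offcut [(0.82, [527.0, 191.0, 32.0])]
draw_grip [(0.78, [533.0, 403.0, 84.0])]
jaw [(0.87, [635.0, 220.0, 59.0])]
```

View pics/w1.png

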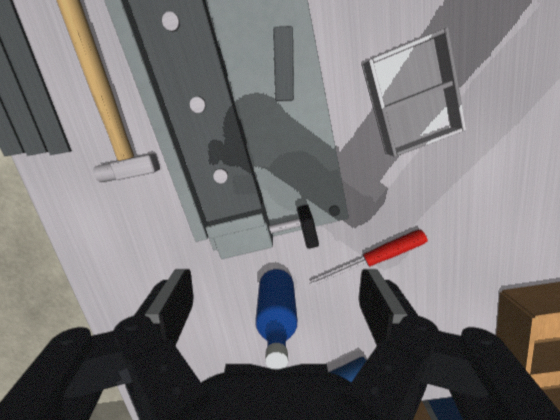

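```bash
python3 - <<'E'
from h import *
for f in ['w1C.npy','topC.npy']:
    C=np.load(f)
    def fit(nm,x0,x1,y0,y1,z0,z1,er=0):
        m=((C[...,0]>x0)&(C[...,0]<x1)&(C[...,1]>y0)&(C[...,1]<y1)&(C[...,2]>z0)&(C[...,2]<z1)).astype(np.uint8)
        n,l,s,c=cv2.connectedComponentsWithStats(m)
        if n<2: print(nm,'none');return
        i=1+np.argmax(s[1:,4]);Q=C[l==i];
        rect=cv2.minAreaRect(Q[:,:2].astype(np.float32))
        print(nm,len(Q),np.round(np.median(Q,0),1),np.round(rect[0],1),np.round(rect[1],1),round(rect[2],2))
    print(f)
    fit('bench',300,420,0,100,-20,20)
    fit('slab',450,600,50,450,14,25)
    fit('jaw',550,720,50,450,58,66)
    fit('post',550,720,50,450,70,85)
    fit('off',480,580,120,260,29,40)
    fit('grip',480,580,350,450,80,100)
    fit('hous',560,650,340,450,55,66)
E
```

```text
w1C.npy
bench none
slab 18233 [539.7 249.1  20.3] [534.3 263.8] [121.9 322.3] 4.58
jaw 14451 [637.8 220.6  62.3] [636.9 239.6] [ 83.1 280. ] 4.67
post 4801 [684.1 251.7  76.1] [645.2 246.5] [100.3 290.7] 4.61
off 1374 [525.6 191.9  34.2] [525.6 194.1] [83.2 24. ] 82.08
grip 434 [527.5 400.8  89.8] [527.4 402.8] [18. 43.] 4.58
hous 1099 [618.4 356.4  62.2] [616.9 362.8] [45.5 66.1] 89.99
topC.npy
bench 807 [348.9  61.1   0.4] [360.   51.1] [ 98.4 117.6] 89.59
slab 2848 [535.  251.6  20.4] [535.1 246. ] [123.  359.7] 4.64
jaw 1616 [635.9 223.1  62.4] [637.4 226.1] [ 84.7 299.3] 4.78
post 768 [680.3 231.8  76.3] [646.3 225.4] [101.  336.6] 4.59
off 158 [524.9 191.5  34.4] [524.5 193.5] [84.1 24.6] 81.94
grip 77 [524.5 401.3  88.6] [526.4 404. ] [17.6 42.8] 1.55
hous 206 [614.  414.2  60.5] [616.1 414.4] [70.1 37.4] 6.32
```

```bash
python3 - <<'E'
from h import *
plan([525.2,194,90],-98)
C=np.load('w1C.npy');
im=cv2.imread('pics/w1.png')
g=(im.min(2)>190)&(C[...,2]>55)&(C[...,2]<75)&(C[...,0]>600)&(C[...,0]<670)
n,l,s,c=cv2.connectedComponentsWithStats(g.astype(np.uint8))
for i in range(1,n):
    if s[i,4]>20: print(s[i,4],C[l==i].mean(0))
E
```

```text
from [559.4 331.3 300.4] yaw -99.74 n 6
2.35 0.17 3.51 0.000 -0.000 -0.005; 2.35 0.19 3.51 0.000 -0.000 -0.005; 2.35 0.20 3.51 0.000 -0.000 -0.005; 2.35 0.21 3.51 0.000 -0.000 -0.005; 2.35 0.22 3.51 0.000 -0.000 -0.005; 2.35 0.23 3.51 0.000 -0.000 -0.005
```

>>> move_arm(deltas="2.35 0.17 3.5 0 0 -0.005; 2.35 0.19 3.5 0 0 -0.005; 2.35 0.2 3.5 0 0 -0.005; 2.35 0.21 3.5 0 0 -0.005; 2.35 0.22 3.5 0 0 -0.005; 2.35 0.23 3.5 0 0 -0.005; 0 0 2 0 0 0; 0 0 2 0 0 0; 0 0 1 0 0 0; 0 0 0 0 0 0; 0 0 0 0 0 0", grip=5)

```text
clock: 4.78
position: [526.3, 193.8, 41.2]
ee_rot: [-0.655, 0.755, -0.0, 0.001]
contact_force: [1.1, 0.4, -0.3]
gripper_width: 49.9
```

```bash
python3 - <<'E'
from h import *
p,ps=shot('wrist','w2.png');print(ps[0],ps[2]['gripper_width'],ps[2]['contact_force'])
plan([525.2,194,22.5],-98)
E
```

```text
[526.2954559  193.80131472  41.15384292] 49.911032215557796 [ 1.11344145  0.38230198 -0.34996103]
from [526.3 193.8  41.2] yaw -98.1 n 1
-0.01 0.12 1.87 -0.001 0.001 -0.002
```

View pics/w2.png

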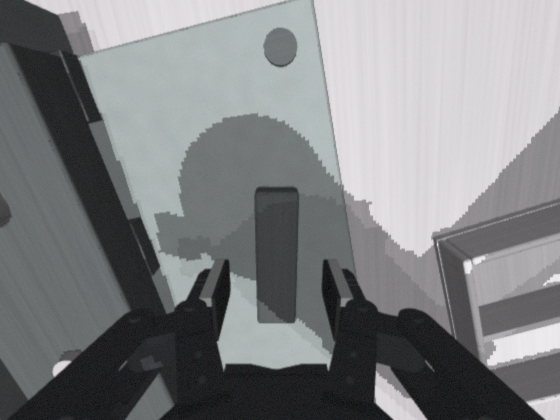

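>>> move_arm(deltas="0 0.1 0.9 0 0 0; 0 0 0.9 0 0 0; 0 0 0 0 0 0; 0 0 0 0 0 0")

```text
clock: 5.32
position: [524.9, 193.3, 22.2]
ee_rot: [-0.655, 0.755, -0.0, -0.0]
contact_force: [-0.9, 0.0, 0.2]
gripper_width: 50.4
```

>>> move_arm(deltas="0 0 0 0 0 0; 0 0 0 0 0 0; 0 0 0 0 0 0; 0 0 0 0 0 0; 0 0 0 0 0 0; 0 0 0 0 0 0", grip=1)

```text
clock: 6.08
position: [525.2, 193.6, 22.9]
ee_rot: [-0.655, 0.755, -0.0, 0.001]
contact_force: [0.3, 1.0, 5.4]
gripper_width: 22.3
```

>>> move_arm(deltas="0 0 -1 0 0 0; 0 0 -2 0 0 0; 0 0 -4 0 0 0; 0 0 -5 0 0 0; 0 0 -5 0 0 0; 0 0 0 0 0 0")

```text
clock: 6.82
position: [526.7, 194.5, 196.9]
ee_rot: [-0.655, 0.755, -0.001, 0.005]
contact_force: [0.4, 1.0, -2.2]
gripper_width: 22.1
```

```bash
python3 - <<'E'
from h import *
C=np.load('topC.npy')
m=((C[...,0]>270)&(C[...,0]<430)&(C[...,1]>-370)&(C[...,1]<-180)&(C[...,2]>40)&(C[...,2]<60))
Q=C[m];print('scrap',cv2.minAreaRect(Q[:,:2].astype(np.float32)))
p,ps=shot('wrist','w3.png');print(ps[0],ps[2]['gripper_width'],ps[2]['contact_force'])
E
```

```text
scrap ((343.5970458984375, -271.0892333984375), (119.84884643554688, 141.93136596679688), 1.7912684679031372)
[526.69853828 194.47021295 196.88770565] 22.137344399264947 [ 0.44909169  1.02091866 -2.20891179]
```

View pics/w3.png

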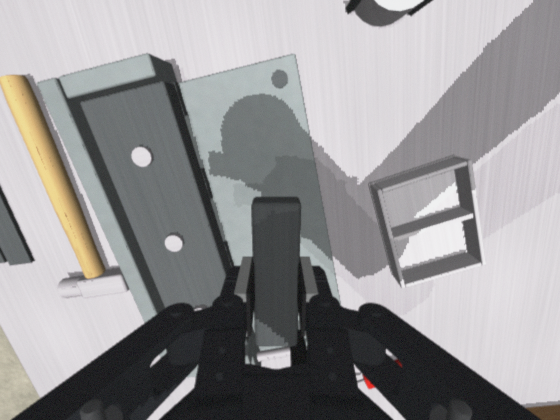

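```bash
python3 - <<'E'
from h import *
plan([343.6,-271,120],-88,step=52)
E
```

```text
from [524.9 193.7 193.9] yaw -98.16 n 10
4.86 1.14 0.72 -0.000 0.000 -0.018; 4.84 1.22 0.72 -0.000 0.000 -0.018; 4.82 1.31 0.73 -0.000 0.000 -0.018; 4.79 1.39 0.73 -0.000 0.000 -0.018; 4.77 1.48 0.73 -0.000 0.000 -0.018; 4.74 1.56 0.73 -0.000 0.000 -0.018; 4.71 1.65 0.73 -0.000 0.000 -0.018; 4.68 1.73 0.73 -0.000 0.000 -0.018; 4.65 1.81 0.74 -0.000 0.000 -0.018; 4.62 1.89 0.74 -0.000 0.000 -0.018
```

>>> move_arm(deltas="4.86 1.14 0.72 0 0 -0.018; 4.84 1.22 0.72 0 0 -0.018; 4.82 1.31 0.73 0 0 -0.018; 4.79 1.39 0.73 0 0 -0.018; 4.77 1.48 0.73 0 0 -0.018; 4.74 1.56 0.73 0 0 -0.018; 4.71 1.65 0.73 0 0 -0.018; 4.68 1.73 0.73 0 0 -0.018; 4.65 1.81 0.74 0 0 -0.018; 4.62 1.89 0.74 0 0 -0.018; 0 0 0 0 0 0; 0 0 0 0 0 0")

```text
clock: 8.38
position: [343.0, -271.6, 118.2]
ee_rot: [0.72, -0.694, -0.001, 0.0]
contact_force: [-0.3, 0.2, -2.5]
gripper_width: 22.2
```

```bash
python3 - <<'E'
from h import *
p,ps=shot('wrist','w4.png');print(ps[0],ps[2]['gripper_width'],ps[2]['contact_force'],ps[2]['joints'])
plan([343.6,-271,18],-88)
E
```

```text
[ 342.97780545 -271.56868135  118.1502463 ] 22.161813655815855 [-0.29108284  0.20176851 -2.46630701] [-2.96108854e-01  1.96766905e-01 -5.90049853e-01 -6.22823538e-04
 -7.87024593e-01  3.33342473e-01]
from [ 343.6 -271.3  118.6] yaw -87.81 n 3
-0.01 -0.01 3.35 0.001 0.000 0.001; -0.01 -0.00 3.35 0.001 0.000 0.001; -0.01 -0.00 3.35 0.001 0.000 0.001
```

View pics/w4.png

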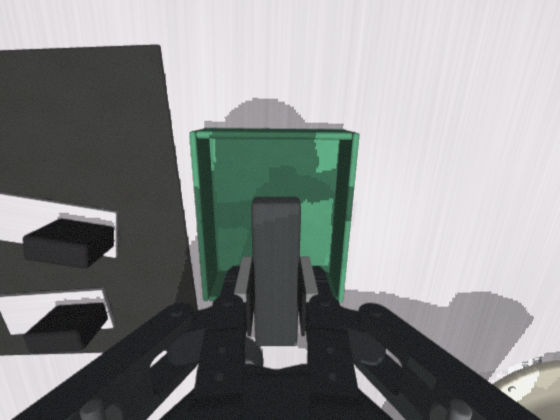

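>>> move_arm(deltas="0 0 3.3 0 0 0; 0 0 3.3 0 0 0; 0 0 3 0 0 0; 0 0 0.8 0 0 0; 0 0 0 0 0 0; 0 0 0 0 0 0")

```text
clock: 9.18
position: [345.2, -272.0, 16.4]
ee_rot: [0.721, -0.693, 0.001, -0.001]
contact_force: [0.1, -0.2, -1.5]
gripper_width: 21.8
```

>>> move_arm(deltas="0 0 0 0 0 0; 0 0 0 0 0 0; 0 0 0 0 0 0; 0 0 -2 0 0 0; 0 0 -4 0 0 0; 0 0 -4 0 0 0; 0 0 -3 0 0 0; 0 0 0 0 0 0", grip=4)

```text
clock: 10.18
position: [345.6, -272.6, 147.8]
ee_rot: [0.72, -0.693, 0.003, -0.001]
contact_force: [-0.0, -0.1, 0.1]
gripper_width: 40.1
```

```bash
python3 - <<'E'
from h import *
p,ps=shot('wrist','w5.png');print(ps[0],ps[2]['gripper_width'],ps[2]['contact_force'])
# look at blades from above next
plan([480,-200,270],0)
E
```

```text
[ 345.59566876 -272.55004646  147.76365419] 40.107095248043336 [-0.01184777 -0.13051838  0.0553623 ]
from [ 344.4 -272.   146.1] yaw -87.84 n 9
-0.74 -1.54 -1.37 -0.000 -0.000 -0.170; -0.47 -1.64 -1.37 -0.000 -0.000 -0.170; -0.19 -1.70 -1.37 -0.000 -0.000 -0.170; 0.10 -1.70 -1.37 -0.000 -0.000 -0.170; 0.39 -1.66 -1.37 -0.000 -0.000 -0.170; 0.67 -1.57 -1.37 -0.000 -0.000 -0.170; 0.92 -1.44 -1.37 -0.000 -0.000 -0.170; 1.15 -1.26 -1.38 -0.000 -0.000 -0.170; 1.35 -1.04 -1.38 -0.000 -0.000 -0.170
```

View pics/w5.png

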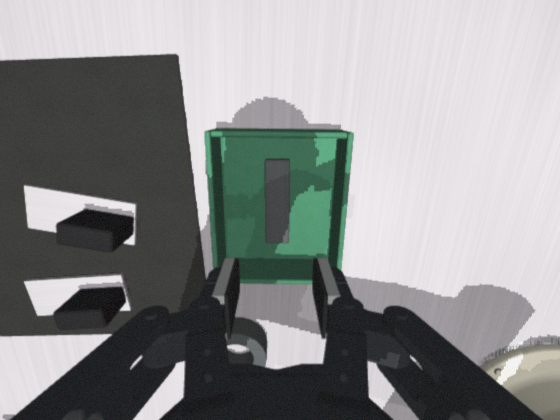

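>>> move_arm(deltas="-0.74 -1.54 -1.37 0 0 -0.17; -0.47 -1.64 -1.37 0 0 -0.17; -0.19 -1.7 -1.37 0 0 -0.17; 0.1 -1.7 -1.37 0 0 -0.17; 0.39 -1.66 -1.37 0 0 -0.17; 0.67 -1.57 -1.37 0 0 -0.17; 0.92 -1.44 -1.37 0 0 -0.17; 1.15 -1.26 -1.38 0 0 -0.17; 1.35 -1.04 -1.38 0 0 -0.17; 0 0 0 0 0 0; 0 0 0 0 0 0", grip=5)

```text
clock: 11.6
position: [478.7, -199.9, 267.1]
ee_rot: [1.0, -0.003, -0.002, -0.0]
contact_force: [-0.6, 0.1, -0.5]
gripper_width: 50.1
```

```bash
cat >> h.py <<'E'
def rects(C,x0,x1,y0,y1,z0,z1,mn=40):
    m=((C[...,0]>x0)&(C[...,0]<x1)&(C[...,1]>y0)&(C[...,1]<y1)&(C[...,2]>z0)&(C[...,2]<z1)).astype(np.uint8)
    n,l,s,c=cv2.connectedComponentsWithStats(m);out=[]
    for i in range(1,n):
        if s[i,4]>=mn:
            Q=C[l==i];r=cv2.minAreaRect(Q[:,:2].astype(np.float32))
            (w,h),a=r[1],r[2]
            if h>w: a+=90
            a=(a+90)%180-90   # direction of long side in deg
            out.append((len(Q),np.round(r[0],1).tolist(),np.round(sorted(r[1]),1).tolist(),round(a,2),np.round(np.median(Q[:,2]),1)))
    return out
E
python3 - <<'E'
from h import *
p,ps=shot('wrist','w6.png');print(ps[0],ps[1].as_quat())
C=cloud(p,ps)
print('handles',*rects(C,420,680,-420,-50,48,62),sep='\n')
print('mat z',np.nanmedian(C[...,2][(C[...,0]>580)&(C[...,0]<670)&(C[...,1]>-300)&(C[...,1]<-250)]))
E
```

```text
[ 478.73492347 -199.92448319  267.11117561] [ 9.99994755e-01 -2.75600339e-03 -1.64399300e-03 -4.37368587e-04]
handles
(801, [535.2, -154.6], [22.0, 49.9], 6.06, np.float64(54.0))
(761, [515.6, -243.2], [22.1, 49.9], -8.12, np.float64(54.0))
mat z 4.551854640030228
```

View pics/w6.png

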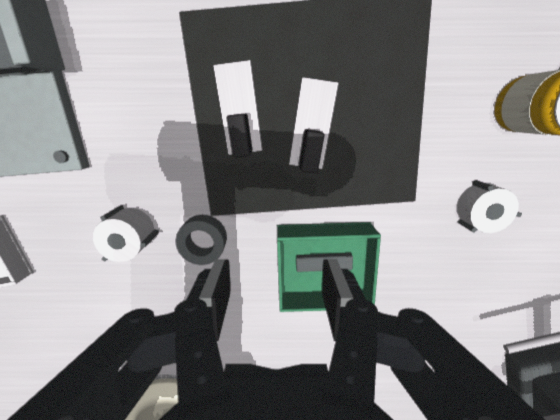

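```bash
python3 - <<'E'
from h import *
plan([538.2,-154.3,75],6.06)
E
```

```text
from [ 478.7 -200.1  267.3] yaw -0.3 n 5
1.20 -0.92 3.84 -0.000 0.001 -0.022; 1.21 -0.89 3.84 -0.000 0.001 -0.022; 1.23 -0.87 3.84 -0.000 0.001 -0.022; 1.25 -0.84 3.84 -0.000 0.001 -0.022; 1.26 -0.81 3.85 -0.000 0.001 -0.022
```

>>> move_arm(deltas="1.2 -0.92 3.84 0 0 -0.022; 1.21 -0.89 3.84 0 0 -0.022; 1.23 -0.87 3.84 0 0 -0.022; 1.25 -0.84 3.84 0 0 -0.022; 1.26 -0.81 3.85 0 0 -0.022; 0 0 0 0 0 0; 0 0 0 0 0 0")

```text
clock: 12.52
position: [539.5, -154.7, 77.4]
ee_rot: [0.999, 0.053, 0.0, 0.0]
contact_force: [-0.3, 0.0, -0.0]
gripper_width: 50.0
```

```bash
python3 - <<'E'
from h import *
p,ps=shot('wrist','w7.png')
C=cloud(p,ps)
print('handles',*rects(C,420,680,-420,-50,48,62),sep='\n')
plan([538.2,-154.3,18],6.06)
E
```

```text
handles
(2451, [535.5, -154.7], [22.0, 50.0], 6.49, np.float64(54.1))
(1898, [519.2, -243.3], [22.4, 43.1], -8.23, np.float64(53.9))
from [ 539.9 -154.7   78.1] yaw 6.09 n 2
-0.09 -0.03 3.00 0.000 -0.001 0.000; -0.09 -0.03 3.00 0.000 -0.001 0.000
```

View pics/w7.png

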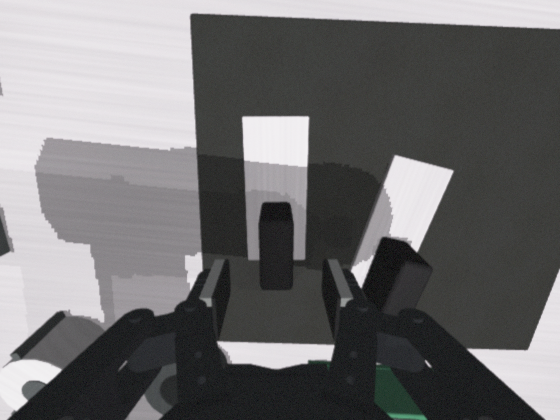

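>>> move_arm(deltas="-0.1 0 3 0 0 0; -0.1 0 2.9 0 0 0; 0 0 0 0 0 0; 0 0 0 0 0 0")

```text
clock: 13.08
position: [538.8, -154.8, 19.7]
ee_rot: [0.999, 0.054, 0.002, 0.0]
contact_force: [-0.3, -0.0, -0.0]
gripper_width: 49.9
```

>>> move_arm(deltas="0 0 0 0 0 0; 0 0 0 0 0 0; 0 0 0 0 0 0; 0 0 0 0 0 0; 0 0 0 0 0 0; 0 0 0 0 0 0", grip=1)

```text
clock: 13.82
position: [538.7, -154.6, 19.3]
ee_rot: [0.999, 0.054, 0.001, 0.0]
contact_force: [-1.6, 0.3, 6.0]
gripper_width: 21.3
```

>>> move_arm(deltas="0 0 -1 0 0 0; 0 0 -2 0 0 0; 0 0 -3 0 0 0; 0 0 -4 0 0 0; 0 0 -4 0 0 0; 0 0 0 0 0 0; 0 0 0 0 0 0")

```text
clock: 14.7
position: [536.3, -154.1, 156.7]
ee_rot: [0.999, 0.053, -0.001, -0.001]
contact_force: [-0.3, -0.1, -3.6]
gripper_width: 21.7
```

```bash
python3 - <<'E'
from h import *
p,ps=shot('wrist','w8.png');s=ps[2];print(ps[0],s['gripper_width'],s['contact_force'],s['wrist_torque'])
C=cloud(p,ps);np.save('w8C.npy',C)
E
```

```text
[ 536.27478917 -154.12351102  156.71727504] 21.698075038947024 [-0.30738954 -0.08396045 -3.57241708] [ 0.04448083  0.11320225 -0.0134448 ]
```

View pics/w8.png

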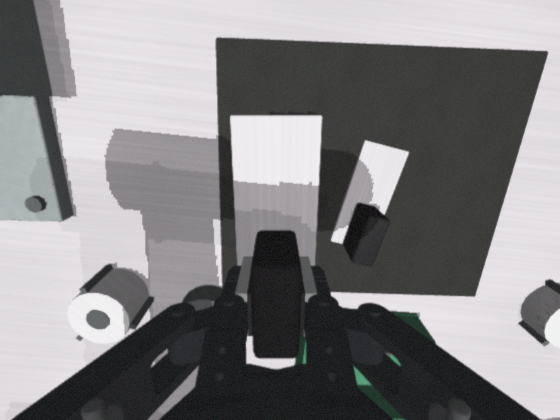

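```bash
cat >> h.py <<'E'
def heldplate(C,ps):
    """plate in tool frame: fit plane, tip edge"""
    po,r,_=ps
    L=r.inv().apply((C.reshape(-1,3)-po)).reshape(C.shape) # tool coords, z down
    m=(L[...,0]>5)&(L[...,0]<100)&(np.abs(L[...,1])<32)&(L[...,2]>-13)&(L[...,2]<20)&~((np.abs(L[...,1])<14)&(L[...,0]<32))
    n,l,s,c=cv2.connectedComponentsWithStats(cv2.erode(m.astype(np.uint8),np.ones((3,3))))
    i=1+np.argmax(s[1:,4]);Q=L[l==i]
    A=np.c_[Q[:,:2],np.ones(len(Q))];co,res,_,_=np.linalg.lstsq(A,Q[:,2],rcond=None)
    rr=cv2.minAreaRect(Q[:,:2].astype(np.float32))
    print('plate n',len(Q),'z=%.4f x %+.4f y %+.2f'%tuple(co),'rect',np.round(rr[0],1),np.round(rr[1],1),round(rr[2],2),'xmax %.1f'%np.percentile(Q[:,0],99.5),'std',np.std(A@co-Q[:,2]).round(2))
E
python3 - <<'E'
from h import *
p,ps=shot('wrist')
C=cloud(p,ps);heldplate(C,ps)
E
```

```text
plate n 8800 z=0.0030 x +0.0002 y +9.00 rect [43.1 -0.7] [75.4 45. ] 0.22 xmax 80.7 std 0.62
```

```bash
python3 - <<'E'
from h import *
C=np.load('w1C.npy')
im=cv2.imread('pics/w1.png')
xc=np.array([np.cos(np.radians(4.6)),np.sin(np.radians(4.6))]);yc=np.array([-xc[1],xc[0]]);O=np.array([587.6,220.1])
for (u,v) in [(170,20),(197,105),(221,176)]:
    w=im[v-12:v+13,u-12:u+13].min(2); c=C[v-12:v+13,u-12:u+13]
    m=w>(w.max()*0.75);q=np.nanmean(c[m],0);print(m.sum(),q,(q[:2]-O)@xc,(q[:2]-O)@yc)
# slab +y,-y ends, top view
T=np.load('topC.npy')
for nm,D,(z0,z1),xr in [('topslab',T,(14,25),(-105,0)),('topjaw',T,(58,66),(15,85)),('w1jaw',C,(58,66),(15,85)),('w1slab',C,(14,25),(-105,0))]:
    a=(D[...,:2]-O)@xc;b=(D[...,:2]-O)@yc
    m=(a>xr[0])&(a<xr[1])&(D[...,2]>z0)&(D[...,2]<z1)&(b>-170)&(b<230)
    print(nm,'y',np.percentile(b[m],[.2,99.8]).round(1))
    m=(a>-130)&(a<110)&(D[...,2]>z0)&(D[...,2]<z1)&(b>-120)&(b<120)
    print(nm,'x',np.percentile(a[m],[.3,99.7]).round(1))
E
```

```text
236 [644.25427762 134.00447857  68.4326316 ] 49.56701909484556 -90.36180941669923
184 [637.0963949  223.63796586  68.17184497] 49.62070205258702 -0.442987990999028
144 [629.92944536 313.57114191  67.98798866] 49.68938210622854 89.77528401894114
topslab y [-149.6  208.7]
topslab x [-111.4   10.6]
topjaw y [-147.4  208.6]
topjaw x [ 8.1 92. ]
w1jaw y [-118.2  207. ]
w1jaw x [ 9.6 92.1]
w1slab y [-108.9  207.2]
w1slab x [-109.8   10.8]
```

```bash
cat >> h.py <<'E'
O=np.array([587.3,219.8]);YAW=4.57
xc=np.array([np.cos(np.radians(YAW)),np.sin(np.radians(YAW))]);yc=np.array([-xc[1],xc[0]])
def cl(x,y,z): 
    w=O+x*xc+y*yc; return [w[0],w[1],z]
def incl():
    po=pose()[0]; return ((po[:2]-O)@xc).round(1),((po[:2]-O)@yc).round(1),po[2].round(1)
E
python3 - <<'E'
from h import *
plan(cl(-86,-0.5,110),YAW,step=42)
E
```

```text
from [ 536.2 -154.2  155.9] yaw 6.12 n 9
0.05 -4.09 0.51 -0.000 0.000 0.003; 0.04 -4.09 0.51 -0.000 0.000 0.003; 0.03 -4.09 0.51 -0.000 0.000 0.003; 0.02 -4.09 0.51 -0.000 0.000 0.003; 0.00 -4.09 0.51 -0.000 0.000 0.003; -0.01 -4.09 0.51 -0.000 0.000 0.003; -0.02 -4.09 0.51 -0.000 0.000 0.003; -0.03 -4.09 0.51 -0.000 0.000 0.003; -0.05 -4.09 0.51 -0.000 0.000 0.003
```

>>> move_arm(deltas="0.05 -4.09 0.9 0 0 0.003; 0.04 -4.09 0.9 0 0 0.003; 0.03 -4.09 0.9 0 0 0.003; 0.02 -4.09 0.9 0 0 0.003; 0 -4.09 0.9 0 0 0.003; -0.01 -4.09 0.9 0 0 0.003; -0.02 -4.09 0.9 0 0 0.003; -0.03 -4.09 0.9 0 0 0.003; -0.05 -4.09 0.9 0 0 0.003; 0 0 0 0 0 0; 0 0 0 0 0 0")

```text
clock: 16.18
position: [502.1, 211.5, 75.6]
ee_rot: [0.999, 0.04, -0.001, 0.001]
contact_force: [0.0, 0.5, -2.6]
gripper_width: 21.3
```

```bash
python3 - <<'E'
from h import *
p,ps=shot('wrist','w9.png')
C=cloud(p,ps);heldplate(C,ps)
print(incl(),ps[2]['gripper_width'])
plan(cl(-86,-0.5,37),YAW)
E
```

```text
plate n 8842 z=0.0029 x -0.0001 y +8.99 rect [43.1 -0.6] [45.  75.2] 89.96 xmax 80.7 std 0.63
(np.float64(-85.3), np.float64(-1.8), np.float64(76.0)) 21.2693533107148
from [502.4 211.2  76. ] yaw 4.57 n 1
-0.06 -0.14 3.90 0.001 0.002 -0.000
```

View pics/w9.png

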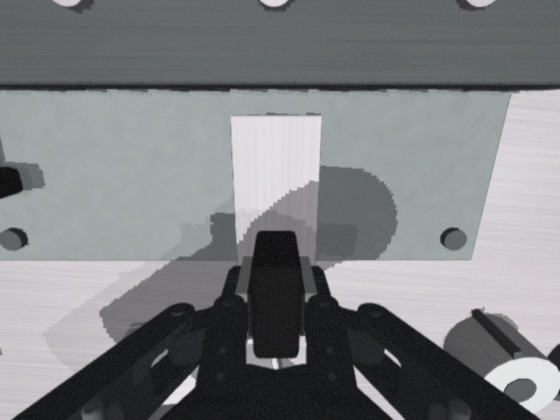

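>>> move_arm(deltas="0 -0.1 2 0 0 0; 0 0 1.4 0 0 0; 0 0 0.5 0 0 0; 0 0 0 0 0 0; 0 0 0 0 0 0")

```text
clock: 16.85
position: [503.2, 213.2, 38.2]
ee_rot: [0.999, 0.04, 0.001, -0.0]
contact_force: [-0.6, -0.0, -2.7]
gripper_width: 21.5
```

```bash
python3 - <<'E'
from h import *
print(incl(),pose()[2]['contact_force'])
plan(cl(-18,-0.5,37),YAW)
E
```

```text
(np.float64(-84.3), np.float64(0.1), np.float64(38.2)) [-0.64832107 -0.00862166 -2.73893434]
from [503.2 213.2  38.2] yaw 4.6 n 2
3.32 0.03 0.07 -0.000 -0.001 0.000; 3.32 0.03 0.06 -0.000 -0.001 0.000
```

>>> move_arm(deltas="0.5 0.04 0.1 0 0 0; 1 0 0 0 0 0; 1 0 0 0 0 0; 1 0 0 0 0 0; 1 0 0 0 0 0; 1 0 0 0 0 0; 0.8 0 0 0 0 0; 0 0 0 0 0 0; 0 0 0 0 0 0")

```text
clock: 17.98
position: [565.2, 217.5, 36.6]
ee_rot: [0.999, 0.04, -0.0, 0.0]
contact_force: [-0.5, -0.1, -3.0]
gripper_width: 21.2
```

```bash
python3 - <<'E'
from h import *
p,ps=shot('wrist','w10.png')
print(incl(),ps[2]['contact_force'],ps[2]['gripper_width'])
E
```

```text
(np.float64(-22.2), np.float64(-0.5), np.float64(36.6)) [-0.50567094 -0.05608459 -2.99766901] 21.169390726117356
```

View pics/w10.png

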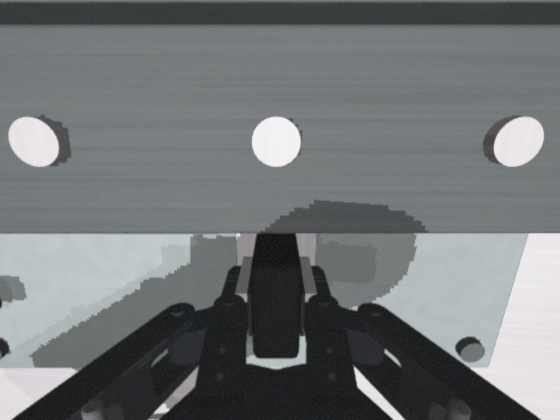

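>>> move_arm(deltas="0.4 0 0.08 0 0 0; 0.4 0 0 0 0 0; 0.1 0 0 0 0 0; 0.1 0 0 0 0 0; 0.1 0 0 0 0 0; 0 0 0 0 0 0")

```text
clock: 18.77
position: [575.8, 218.3, 35.7]
ee_rot: [0.999, 0.04, -0.001, 0.0]
contact_force: [-2.6, 0.2, -0.9]
gripper_width: 21.2
```

```bash
python3 - <<'E'
from h import *
print(incl(),pose()[2]['contact_force'])
E
```

```text
(np.float64(-11.6), np.float64(-0.5), np.float64(35.7)) [-2.57220029  0.15023266 -0.91834136]
```

>>> move_arm(deltas="0.1 0 0 0 0 0; 0.1 0 0 0 0 0; 0 0 0 0 0 0")

```text
clock: 19.15
position: [575.8, 218.3, 35.7]
ee_rot: [0.999, 0.04, -0.003, 0.001]
contact_force: [-10.3, 1.6, 2.2]
gripper_width: 21.0
```

>>> move_arm(deltas="0 0 0 0 0 0; 0 0 0 0 0 0; 0 0 0 0 0 0; 0 0 0 0 0 0", grip=4.5)

```text
clock: 19.65
position: [578.9, 218.7, 36.0]
ee_rot: [0.999, 0.04, 0.0, -0.0]
contact_force: [0.1, -0.1, -0.4]
gripper_width: 45.1
```

>>> move_arm(deltas="0 0 -1 0 0 0; 0 0 -2 0 0 0; 0 0 -4 0 0 0; 0 0 -4 0 0 0; 0 0 -4 0 0 0; 0 0 0 0 0 0; 0 0 0 0 0 0")

```text
clock: 20.52
position: [578.2, 218.6, 186.0]
ee_rot: [0.999, 0.04, -0.0, -0.0]
contact_force: [-0.1, 0.0, -1.2]
gripper_width: 44.8
```

```bash
python3 - <<'E'
from h import *
p,ps=shot('wrist','w11.png')
print(incl(),ps[2]['contact_force'],ps[2]['gripper_width'])
C=cloud(p,ps)
for r in rects(C,480,640,60,330,66,74): print(r,(np.array(r[1])-O)@xc,(np.array(r[1])-O)@yc)
p,ps=shot('top')
C=cloud(p)
print('mat handles',*rects(C,420,680,-420,-50,45,62,20),sep='\n')
plan([505,-235,160],-8)
E
```

```text
(np.float64(-9.4), np.float64(-0.6), np.float64(185.2)) [-0.1426018   0.01338844 -1.1624271 ] 44.80727089124322
(362, [630.3, 313.4], [17.4, 18.2], -71.49, np.float64(68.4)) 50.32105886516859 89.87630964101848
(232, [634.5, 224.0], [11.2, 16.8], -88.54, np.float64(68.2)) 47.38458204384393 0.425892627581258
(67, [638.0, 134.3], [3.9, 14.9], -89.36, np.float64(68.1)) 43.72642760845791 -89.26779670520773
(173, [625.1, 72.5], [1.9, 29.7], 4.41, np.float64(70.3)) 25.94340146982892 -149.84348474383293
(1170, [573.0, 219.0], [21.9, 49.2], 5.25, np.float64(70.1)) -14.318278095362748 0.34192452947109575
mat handles
(96, [513.3, -242.5], [22.6, 48.4], -7.83, np.float64(54.0))
from [577.9 218.3 184.8] yaw 4.58 n 10
-1.09 4.46 0.25 0.000 0.000 0.022; -0.99 4.48 0.25 0.000 0.000 0.022; -0.89 4.50 0.25 0.000 0.000 0.022; -0.79 4.52 0.25 0.000 0.000 0.022; -0.69 4.54 0.25 0.000 0.000 0.022; -0.59 4.55 0.25 0.000 0.000 0.022; -0.49 4.56 0.25 0.000 0.000 0.022; -0.39 4.57 0.25 0.000 0.000 0.022; -0.29 4.58 0.25 0.000 0.000 0.022; -0.19 4.59 0.25 0.000 0.000 0.022
```

View pics/w11.png

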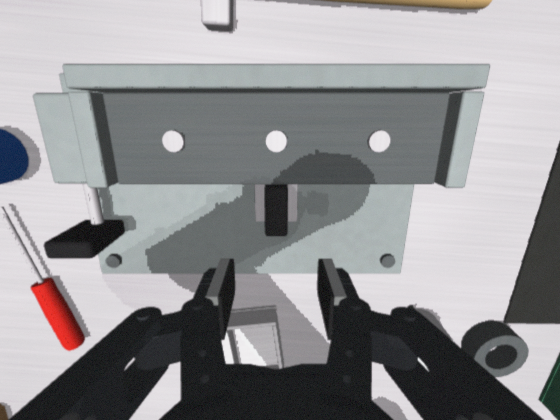

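>>> move_arm(deltas="-1.09 4.46 0.25 0 0 0.022; -0.99 4.48 0.25 0 0 0.022; -0.89 4.5 0.25 0 0 0.022; -0.79 4.52 0.25 0 0 0.022; -0.69 4.54 0.25 0 0 0.022; -0.59 4.55 0.25 0 0 0.022; -0.49 4.56 0.25 0 0 0.022; -0.39 4.57 0.25 0 0 0.022; -0.29 4.58 0.25 0 0 0.022; -0.19 4.59 0.25 0 0 0.022; 0 0 0 0 0 0; 0 0 0 0 0 0", grip=5)

```text
clock: 22.12
position: [505.5, -234.3, 160.0]
ee_rot: [0.998, -0.07, -0.001, -0.0]
contact_force: [-0.0, 1.1, -0.3]
gripper_width: 50.1
```

```bash
python3 - <<'E'
from h import *
p,ps=shot('wrist','w12.png')
C=cloud(p,ps)
L=rects(C,420,680,-420,-50,48,62);print(L)
c=np.array(L[0][1]);a=np.radians(L[0][3]);g=c+3*np.array([np.cos(a),np.sin(a)]);print(g)
plan([*g,20],L[0][3],step=40)
E
```

```text
[(1316, [515.9, -243.7], [21.4, 49.2], -8.21, np.float64(54.1))]
[ 518.86925397 -244.12840504]
from [ 505.8 -233.8  160.3] yaw -7.98 n 4
0.36 0.21 3.51 -0.000 0.000 0.001; 0.36 0.21 3.51 -0.000 0.000 0.001; 0.36 0.21 3.51 -0.000 0.000 0.001; 0.36 0.21 3.51 -0.000 0.000 0.001
```

View pics/w12.png

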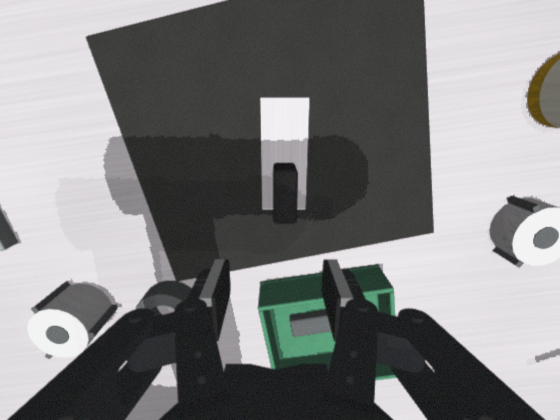

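>>> move_arm(deltas="0.5 0.28 3.5 0 0 0; 0.5 0.28 3.5 0 0 0; 0.44 0.28 3 0 0 0; 0 0 2.5 0 0 0; 0 0 1.5 0 0 0; 0 0 0 0 0 0; 0 0 0 0 0 0")

```text
clock: 23.05
position: [519.9, -244.6, 21.9]
ee_rot: [0.998, -0.069, 0.001, 0.0]
contact_force: [0.3, 0.5, -0.3]
gripper_width: 49.9
```

>>> move_arm(deltas="0 0 0 0 0 0; 0 0 0 0 0 0; 0 0 0 0 0 0; 0 0 0 0 0 0; 0 0 0 0 0 0; 0 0 0 0 0 0", grip=1)

```text
clock: 23.8
position: [519.6, -244.8, 22.0]
ee_rot: [0.998, -0.07, 0.001, 0.0]
contact_force: [-1.5, 2.7, 5.9]
gripper_width: 21.3
```

>>> move_arm(deltas="0 0 -1 0 0 0; 0 0 -2 0 0 0; 0 0 -2.5 0 0 0; 0 0 0 0 0 0; 0 0 0 0 0 0")

```text
clock: 24.42
position: [518.0, -244.5, 74.9]
ee_rot: [0.998, -0.07, -0.001, -0.0]
contact_force: [0.4, 0.1, -1.6]
gripper_width: 21.3
```

```bash
python3 - <<'E'
from h import *
p,ps=shot('wrist','w13.png')
print(ps[0],ps[2]['gripper_width'])
C=cloud(p,ps);heldplate(C,ps)
plan(cl(-86,-90.5,80),YAW,step=42)
E
```

```text
[ 517.95374317 -244.45995665   74.87236614] 21.3005839872819
plate n 8345 z=0.0017 x +0.0021 y +11.74 rect [42.4 -0.5] [44.9 74.4] 90.0 xmax 79.6 std 0.62
from [ 517.8 -244.4   74.6] yaw -8.04 n 9
-0.67 -4.03 -0.06 -0.000 0.000 -0.024; -0.57 -4.04 -0.06 -0.000 0.000 -0.024; -0.47 -4.05 -0.06 -0.000 0.000 -0.024; -0.37 -4.06 -0.06 -0.000 0.000 -0.024; -0.27 -4.07 -0.06 -0.000 0.000 -0.024; -0.17 -4.08 -0.06 -0.000 0.000 -0.024; -0.07 -4.08 -0.06 -0.000 0.000 -0.024; 0.03 -4.08 -0.06 -0.000 0.000 -0.024; 0.13 -4.08 -0.06 -0.000 0.000 -0.024
```

View pics/w13.png

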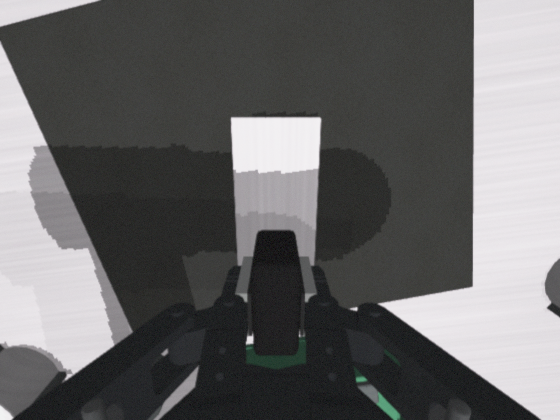

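>>> move_arm(deltas="-0.67 -4.03 -0.06 0 0 -0.024; -0.57 -4.04 -0.06 0 0 -0.024; -0.47 -4.05 -0.06 0 0 -0.024; -0.37 -4.06 -0.06 0 0 -0.024; -0.27 -4.07 -0.06 0 0 -0.024; -0.17 -4.08 -0.06 0 0 -0.024; -0.07 -4.08 -0.06 0 0 -0.024; 0.03 -4.08 -0.06 0 0 -0.024; 0.13 -4.08 -0.06 0 0 -0.024; 0 0 0 0 0 0; 0 0 0 0 0 0")

```text
clock: 25.85
position: [509.8, 122.0, 80.3]
ee_rot: [0.999, 0.038, -0.001, 0.001]
contact_force: [-0.7, -0.9, -2.6]
gripper_width: 21.3
```

```bash
python3 - <<'E'
from h import *
p,ps=shot('wrist','w14.png')
print(incl(),ps[2]['gripper_width'])
C=cloud(p,ps);heldplate(C,ps)
plan(cl(-86,-90.5,40),YAW,step=42)
E
```

```text
(np.float64(-84.9), np.float64(-91.7), np.float64(80.5)) 21.332631855659052
plate n 8351 z=0.0020 x +0.0017 y +11.70 rect [42.5 -0.7] [44.9 74.4] 89.99 xmax 79.7 std 0.62
from [510.  121.6  80.5] yaw 4.32 n 1
-0.10 -0.13 4.05 0.001 0.002 -0.004
```

View pics/w14.png

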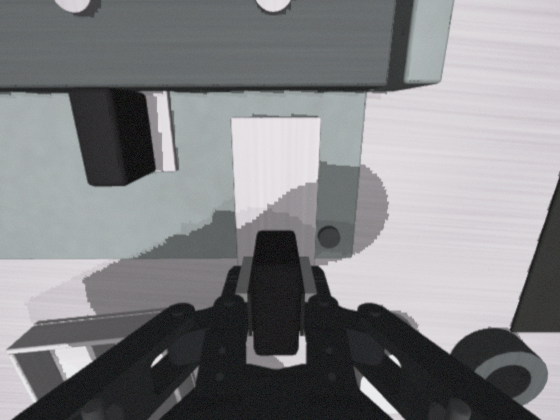

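>>> move_arm(deltas="0 -0.1 2 0 0 -0.004; 0 0 1.5 0 0 0; 0 0 0.5 0 0 0; 0 0 0 0 0 0; 0 0 0 0 0 0")

```text
clock: 26.52
position: [511.1, 123.5, 41.8]
ee_rot: [0.999, 0.04, 0.001, -0.0]
contact_force: [-0.3, 1.3, -2.5]
gripper_width: 21.3
```

```bash
python3 - <<'E'
from h import *
print(incl(),pose()[2]['contact_force'])
plan(cl(-18,-90.3,39.5),YAW)
E
```

```text
(np.float64(-83.6), np.float64(-89.9), np.float64(41.8)) [-0.32760976  1.25836288 -2.51523637]
from [511.1 123.5  41.8] yaw 4.6 n 2
3.28 0.02 0.12 -0.000 -0.001 0.000; 3.28 0.02 0.12 -0.000 -0.001 0.000
```

>>> move_arm(deltas="0.4 0.04 0.15 0 0 0; 1 0 0 0 0 0; 1 0 0 0 0 0; 1 0 0 0 0 0; 1 0 0 0 0 0; 1 0 0 0 0 0; 0.7 0 0 0 0 0; 0 0 0 0 0 0; 0 0 0 0 0 0")

```text
clock: 27.65
position: [571.0, 127.8, 39.7]
ee_rot: [0.999, 0.04, -0.0, 0.0]
contact_force: [0.3, -1.0, -2.4]
gripper_width: 21.3
```

```bash
python3 - <<'E'
from h import *
print(incl(),pose()[2]['contact_force'])
E
```

```text
(np.float64(-23.5), np.float64(-90.4), np.float64(39.7)) [ 0.25205386 -0.97619122 -2.3723876 ]
```

>>> move_arm(deltas="0.5 0 0.12 0 0 0; 0.5 0 0 0 0 0; 0.2 0 0 0 0 0; 0.1 0 0 0 0 0; 0.1 0 0 0 0 0; 0.1 0 0 0 0 0; 0 0 0 0 0 0")

```text
clock: 28.52
position: [584.0, 128.8, 38.4]
ee_rot: [0.999, 0.04, -0.002, 0.001]
contact_force: [-6.3, 1.7, 1.8]
gripper_width: 20.6
```

```bash
python3 - <<'E'
from h import *
print(incl(),pose()[2]['contact_force'])
E
```

```text
(np.float64(-10.6), np.float64(-90.5), np.float64(38.4)) [-6.33456483  1.73527765  1.7891673 ]
```

Contact with the jaw. One more small push, then release.

>>> move_arm(deltas="0.1 0 0 0 0 0; 0 0 0 0 0 0; 0 0 0 0 0 0")

```text
clock: 28.9
position: [583.9, 128.7, 38.4]
ee_rot: [0.999, 0.04, -0.003, 0.001]
contact_force: [-10.2, 2.5, 3.6]
gripper_width: 20.9
```

>>> move_arm(deltas="0 0 0 0 0 0; 0 0 0 0 0 0; 0 0 0 0 0 0; 0 0 0 0 0 0", grip=4.5)

```text
clock: 29.4
position: [587.8, 129.2, 38.7]
ee_rot: [0.999, 0.04, 0.0, -0.0]
contact_force: [-0.1, -0.2, -1.0]
gripper_width: 44.8
```

>>> move_arm(deltas="0 0 -1 0 0 0; 0 0 -2 0 0 0; 0 0 -4 0 0 0; 0 0 -4 0 0 0; 0 0 -4 0 0 0; 0 0 0 0 0 0; 0 0 0 0 0 0")

```text
clock: 30.28
position: [587.0, 129.1, 188.8]
ee_rot: [0.999, 0.04, -0.0, -0.0]
contact_force: [0.3, 0.8, -0.3]
gripper_width: 44.9
```

```bash
python3 - <<'E'
from h import *
p,ps=shot('wrist','w15.png')
print(incl(),ps[2]['contact_force'],ps[2]['gripper_width'])
C=cloud(p,ps)
for r in rects(C,480,640,60,330,66,74): print(r,(np.array(r[1])-O)@xc,(np.array(r[1])-O)@yc)
p,ps=shot('side','s2.png')
for c in [p]:
    print([(round(d['p'],2),np.round(d['point']).tolist()) for d in eyes.boxes_of(p,'blade0')])
E
```

```text
(np.float64(-7.8), np.float64(-90.5), np.float64(188.0)) [ 0.27480642  0.7840163  -0.33580782] 44.8650079326213
(372, [630.2, 313.4], [17.6, 18.3], -64.68, np.float64(68.3)) 50.22137679178102 89.88427734113436
(235, [634.3, 223.5], [11.2, 17.7], -89.48, np.float64(68.3)) 47.145379396489105 -0.05658233912526623
(64, [637.8, 134.5], [4.2, 14.3], 90.0, np.float64(68.4)) 43.54299886191433 -89.05249715820062
(75, [625.2, 72.4], [1.1, 29.6], 4.83, np.float64(70.8)) 26.035115843100723 -149.95113451733647
(1162, [572.7, 218.6], [22.2, 50.0], 4.72, np.float64(70.1)) -14.649195115989253 -0.03290066373188884
(1149, [579.8, 129.2], [21.7, 50.2], 5.34, np.float64(70.0)) -14.694891809071857 -89.71438098052997
[(0.73, [579.0, 138.0, 52.0]), (0.69, [572.0, 225.0, 50.0])]
```

View pics/w15.png

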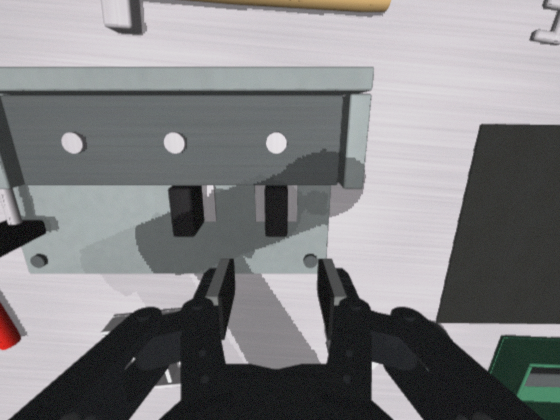

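View pics/s2.png

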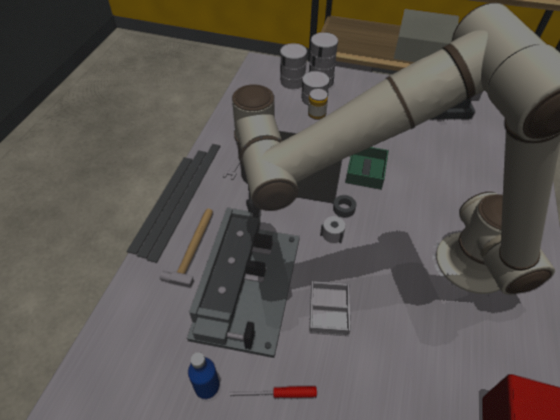

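```bash
python3 - <<'E'
from h import *
g=np.array([527.4,402.8]);print((g-O)@xc,(g-O)@yc)
plan([*g,150],-85.4)
E
```

```text
-45.12867074712907 187.19084666884012
from [586.8 128.9 187.4] yaw 4.59 n 9
-0.41 -3.09 0.41 0.000 0.000 0.175; -0.94 -2.97 0.41 0.000 0.000 0.175; -1.44 -2.76 0.42 0.000 0.000 0.175; -1.90 -2.47 0.42 0.000 0.000 0.175; -2.30 -2.10 0.42 0.000 0.000 0.175; -2.63 -1.67 0.42 0.000 0.000 0.175; -2.88 -1.18 0.42 0.000 0.000 0.175; -3.04 -0.67 0.42 0.000 0.000 0.175; -3.11 -0.13 0.42 0.000 0.000 0.175
```

>>> move_arm(deltas="-0.41 -3.09 0.41 0 0 0.175; -0.94 -2.97 0.41 0 0 0.175; -1.44 -2.76 0.42 0 0 0.175; -1.9 -2.47 0.42 0 0 0.175; -2.3 -2.1 0.42 0 0 0.175; -2.63 -1.67 0.42 0 0 0.175; -2.88 -1.18 0.42 0 0 0.175; -3.04 -0.67 0.42 0 0 0.175; -3.11 -0.13 0.42 0 0 0.175; 0 0 0 0 0 0; 0 0 0 0 0 0")

```text
clock: 31.8
position: [528.5, 402.7, 150.1]
ee_rot: [0.734, -0.679, 0.0, 0.001]
contact_force: [-0.6, -0.5, -0.1]
gripper_width: 44.8
```

```bash
python3 - <<'E'
from h import *
p,ps=shot('wrist','w16.png');C=cloud(p,ps)
print(incl(),rects(C,480,580,340,450,84,96))
plan(cl(-45.1,187.2,100),-85.43)
E
```

```text
(np.float64(-43.8), np.float64(186.7), np.float64(150.5)) [(1277, [527.0, 403.6], [17.9, 43.3], -86.13, np.float64(89.9))]
from [528.8 402.5 150.5] yaw -85.62 n 2
-0.02 0.06 2.52 0.000 -0.001 -0.002; -0.02 0.06 2.52 0.000 -0.001 -0.002
```

View pics/w16.png

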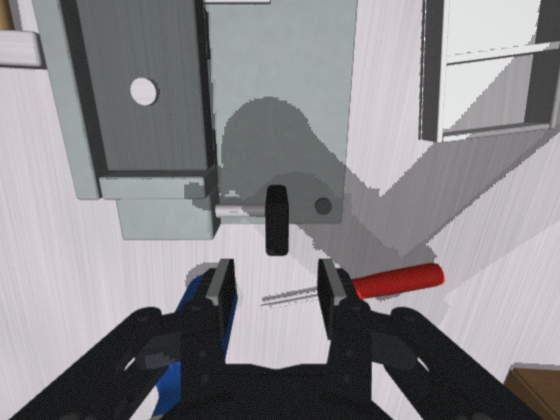

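>>> move_arm(deltas="0 0.07 3 0 0 0; 0 0.07 3 0 0 0; 0 0 2 0 0 0; 0 0 1.3 0 0 0; 0 0 0 0 0 0; 0 0 0 0 0 0")

```text
clock: 32.6
position: [528.0, 403.5, 59.1]
ee_rot: [0.733, -0.68, 0.0, -0.001]
contact_force: [-0.1, 0.5, 0.5]
gripper_width: 44.8
```

>>> move_arm(deltas="0 0 0 0 0 0; 0 0 0 0 0 0; 0 0 0 0 0 0; 0 0 0 0 0 0; 0 0 0 0 0 0; 0 0 0 0 0 0", grip=0.5)

```text
clock: 33.35
position: [527.8, 403.6, 59.1]
ee_rot: [0.734, -0.679, 0.0, -0.001]
contact_force: [-0.1, -1.0, 5.6]
gripper_width: 17.2
```

```bash
python3 - <<'E'
from h import *
print(incl(),pose()[2]['contact_force'])
E
```

```text
(np.float64(-44.7), np.float64(187.9), np.float64(59.1)) [-0.09450332 -1.04483846  5.61656474]
```

Gripped (17 mm). Pull along tool +y.

>>> move_arm(deltas="0 0.6 0 0 0 0; 0 0.8 0 0 0 0; 0 0.8 0 0 0 0; 0 0.8 0 0 0 0; 0 0.8 0 0 0 0; 0 0.6 0 0 0 0; 0 0.3 0 0 0 0; 0 0.2 0 0 0 0; 0 0 0 0 0 0")

```text
clock: 34.48
position: [481.8, 400.0, 59.1]
ee_rot: [0.734, -0.679, 0.001, -0.003]
contact_force: [10.5, -1.7, 0.6]
gripper_width: 17.0
```

```bash
python3 - <<'E'
from h import *
print(incl(),pose()[2]['contact_force'])
E
```

```text
(np.float64(-90.8), np.float64(188.0), np.float64(59.1)) [10.54052344 -1.69555621  0.59333278]
```

>>> move_arm(deltas="0 0.2 0 0 0 0; 0 0.2 0 0 0 0; 0 0.2 0 0 0 0; 0 0.1 0 0 0 0; 0 0 0 0 0 0")

```text
clock: 35.1
position: [477.6, 399.7, 59.1]
ee_rot: [0.734, -0.679, 0.002, -0.005]
contact_force: [21.3, -4.1, -3.2]
gripper_width: 17.1
```

```bash
python3 - <<'E'
from h import *
print(incl(),pose()[2]['contact_force'])
E
```

```text
(np.float64(-95.0), np.float64(188.1), np.float64(59.1)) [21.32547602 -4.0987267  -3.24025275]
```

>>> move_arm(deltas="0 0.1 0 0 0 0; 0 0 0 0 0 0; 0 0 0 0 0 0; 0 0 0 0 0 0; 0 0 0 0 0 0; 0 0 0 0 0 0; 0 0 0 0 0 0; 0 0 0 0 0 0; 0 0 0 0 0 0; 0 0 0 0 0 0; 0 0 0 0 0 0; 0 0 0 0 0 0")

```text
clock: 36.6
position: [477.6, 399.8, 59.1]
ee_rot: [0.734, -0.679, 0.003, -0.006]
contact_force: [23.8, -3.2, -5.1]
gripper_width: 16.7
```

```bash
python3 - <<'E'
from h import *
p,ps=shot('side','s3.png')
print(incl(),pose()[2]['contact_force'])
print([(round(d['p'],2),np.round(d['point']).tolist()) for d in eyes.boxes_of(p,'draw_grip')])
C=cloud(p); print(rects(C,400,560,340,450,84,96,5))
p,ps=shot('wrist','w17.png')
E
```

```text
(np.float64(-95.0), np.float64(188.1), np.float64(59.2)) [23.76766465 -2.46690145 -5.18452639]
[(0.71, [496.0, 404.0, 46.0])]
[(101, [476.0, 409.7], [23.9, 28.1], -48.1, np.float64(90.0))]
```

View pics/w17.png

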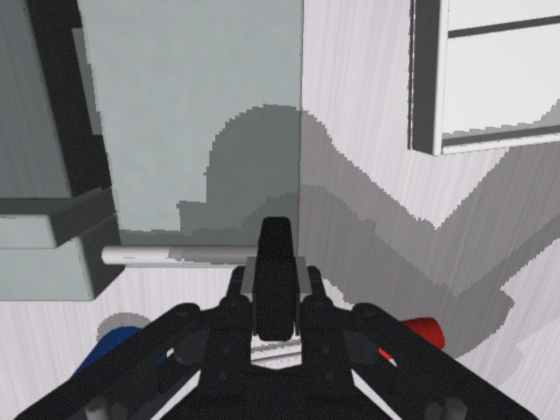

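>>> move_arm(deltas="0 -0.4 0 0 0 0; 0 -0.8 0 0 0 0; 0 -0.8 0 0 0 0; 0 -0.8 0 0 0 0; 0 -0.8 0 0 0 0; 0 -0.8 0 0 0 0; 0 -0.8 0 0 0 0; 0 -0.5 0 0 0 0; 0 -0.1 0 0 0 0; 0 0 0 0 0 0; 0 0 0 0 0 0")

```text
clock: 38.12
position: [527.8, 403.6, 59.1]
ee_rot: [0.734, -0.68, -0.0, -0.0]
contact_force: [-1.5, -1.6, 7.5]
gripper_width: 16.9
```

```bash
python3 - <<'E'
from h import *
print(incl(),pose()[2]['contact_force'],pose()[2]['gripper_width'])
E
```

```text
(np.float64(-44.7), np.float64(187.9), np.float64(59.1)) [-1.50270568 -1.59093749  7.54929535] 16.940684760596668
```

>>> move_arm(deltas="0 0 0 0 0 0; 0 0 0 0 0 0; 0 0 0 0 0 0; 0 0 0 0 0 0; 0 0 0 0 0 0; 0 0 -2 0 0 0; 0 0 -4 0 0 0; 0 0 -4 0 0 0; 0 0 0 0 0 0; 0 0 0 0 0 0", grip=4.5)

```text
clock: 39.38
position: [527.9, 403.0, 157.6]
ee_rot: [0.733, -0.68, -0.0, 0.0]
contact_force: [0.2, -0.1, -0.6]
gripper_width: 45.1
```

```bash
python3 - <<'E'
from h import *
p,ps=shot('wrist','w18.png');C=cloud(p,ps)
print(incl(),rects(C,480,580,340,450,84,96))
p,ps=shot('side','s4.png');C=cloud(p)
print([(round(d['p'],2),np.round(d['point']).tolist()) for d in eyes.boxes_of(p,'blade0')])
print(rects(C,480,640,60,330,66,74,10))
plan(cl(-20,-45,190),YAW)
E
```

```text
(np.float64(-44.8), np.float64(187.1), np.float64(156.8)) [(1192, [527.3, 403.5], [17.9, 43.2], -84.92, np.float64(89.9))]
[]
[(15, [562.8, 123.1], [12.8, 18.6], -0.71, np.float64(70.0))]
from [527.8 402.7 156.4] yaw -85.65 n 9
2.58 -0.28 -0.37 0.000 0.000 -0.175; 2.59 0.17 -0.37 0.000 0.000 -0.175; 2.52 0.62 -0.37 0.000 0.000 -0.175; 2.37 1.05 -0.37 0.000 0.000 -0.175; 2.16 1.44 -0.37 0.000 0.000 -0.175; 1.87 1.80 -0.37 0.000 0.000 -0.175; 1.53 2.09 -0.37 0.000 0.000 -0.175; 1.14 2.33 -0.37 0.000 0.000 -0.175; 0.72 2.49 -0.37 0.000 0.000 -0.175
```

View pics/w18.png

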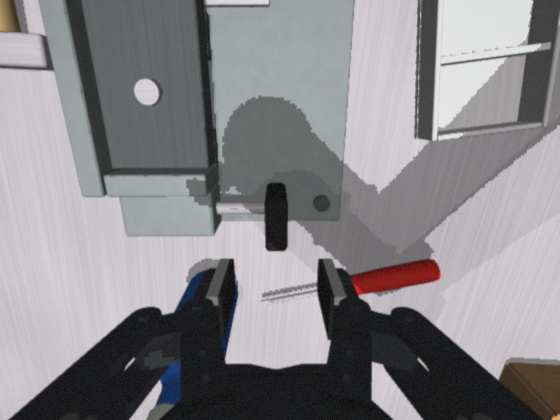

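>>> move_arm(deltas="2.58 -0.28 -0.37 0 0 -0.175; 2.59 0.17 -0.37 0 0 -0.175; 2.52 0.62 -0.37 0 0 -0.175; 2.37 1.05 -0.37 0 0 -0.175; 2.16 1.44 -0.37 0 0 -0.175; 1.87 1.8 -0.37 0 0 -0.175; 1.53 2.09 -0.37 0 0 -0.175; 1.14 2.33 -0.37 0 0 -0.175; 0.72 2.49 -0.37 0 0 -0.175; 0 0 0 0 0 0; 0 0 0 0 0 0")

```text
clock: 40.9
position: [571.2, 174.0, 190.6]
ee_rot: [0.999, 0.039, -0.001, 0.0]
contact_force: [0.2, 0.1, -0.6]
gripper_width: 44.5
```

```bash
python3 - <<'E'
from h import *
p,ps=shot('wrist','w19.png');C=cloud(p,ps)
print(incl())
for r in rects(C,480,640,60,330,66,74,600): print(r,(np.array(r[1])-O)@xc,(np.array(r[1])-O)@yc)
plan(cl(-12,-89.8,100),YAW)
E
```

```text
(np.float64(-19.7), np.float64(-44.1), np.float64(190.6))
(1168, [573.1, 218.8], [22.1, 48.9], 4.39, np.float64(70.1)) -14.234531422206844 0.1345926825798902
(1175, [580.0, 129.3], [22.1, 49.2], 4.79, np.float64(70.0)) -14.487559962180594 -89.63063430737407
from [571.2 174.3 190.6] yaw 4.55 n 3
0.26 1.52 3.02 0.000 0.000 -0.000; 0.26 1.52 3.02 0.000 0.000 -0.000; 0.26 1.52 3.02 0.000 0.000 -0.000
```

View pics/w19.png

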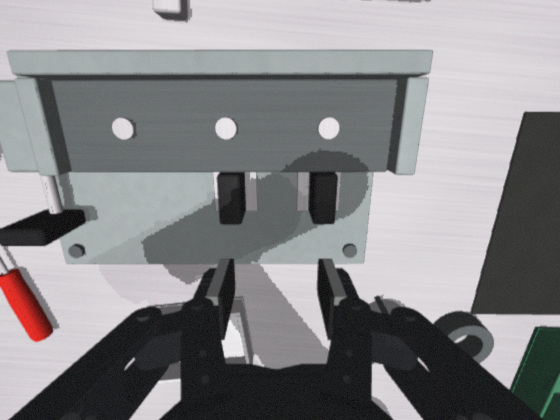

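>>> move_arm(deltas="0.26 1.52 3 0 0 0; 0.26 1.52 3 0 0 0; 0.26 1.52 3 0 0 0; 0 0 3 0 0 0; 0 0 2 0 0 0; 0 0 1.2 0 0 0; 0 0 0 0 0 0; 0 0 0 0 0 0")

```text
clock: 41.95
position: [583.5, 129.6, 40.2]
ee_rot: [0.999, 0.04, 0.001, -0.0]
contact_force: [-0.7, 0.1, -0.1]
gripper_width: 45.1
```

```bash
python3 - <<'E'
from h import *
print(incl(),pose()[2]['contact_force'])
E
```

```text
(np.float64(-11.0), np.float64(-89.6), np.float64(40.2)) [-0.70745443  0.13695739 -0.11723145]
```

Close, lift 2 mm, and slide straight out.

>>> move_arm(deltas="0 0 0.1 0 0 0; 0 0 0 0 0 0; 0 0 0 0 0 0; 0 0 0 0 0 0; 0 0 0 0 0 0; 0 0 0 0 0 0", grip=1)

```text
clock: 42.7
position: [583.4, 129.2, 39.3]
ee_rot: [0.999, 0.04, 0.001, -0.0]
contact_force: [-1.3, 0.2, 5.5]
gripper_width: 21.2
```

>>> move_arm(deltas="-0.3 0 -0.1 0 0 0; -0.8 0 -0.1 0 0 0; -1.2 0 0 0 0 0; -1.2 0 0 0 0 0; -1.2 0 0 0 0 0; -1.2 0 0 0 0 0; -1.2 0 0 0 0 0; -0.8 0 0 0 0 0; 0 0 0 0 0 0; 0 0 0 0 0 0")

```text
clock: 43.95
position: [504.7, 122.9, 40.5]
ee_rot: [0.999, 0.04, 0.0, -0.0]
contact_force: [0.2, 0.1, -3.0]
gripper_width: 21.0
```

```bash
python3 - <<'E'
from h import *
p,ps=shot('wrist','w20.png');C=cloud(p,ps)
print(incl(),ps[2]['gripper_width'],ps[2]['contact_force']);heldplate(C,ps)
T=np.load('topC.npy')
im=cv2.imread('pics/top0.png')
m=((im.max(2)<45)&(T[...,2]<9)&(T[...,0]>380)&(T[...,0]<720)&(T[...,1]>-400)&(T[...,1]<-60)).astype(np.uint8)
m=cv2.morphologyEx(m,cv2.MORPH_OPEN,np.ones((3,3)))
n,l,s,c=cv2.connectedComponentsWithStats(m);i=1+np.argmax(s[1:,4]);Q=T[l==i];print('mat',cv2.minAreaRect(Q[:,:2].astype(np.float32)))
E
```

```text
(np.float64(-90.1), np.float64(-90.0), np.float64(40.4)) 21.034263509075668 [ 0.23561554  0.05121665 -3.00362282]
plate n 8483 z=0.0010 x -0.0003 y +12.99 rect [43.1 -0.4] [75.3 46. ] 0.59 xmax 80.1 std 0.63
mat ((557.8621215820312, -243.31280517578125), (256.01434326171875, 295.6522216796875), 3.9736015796661377)
```

View pics/w20.png

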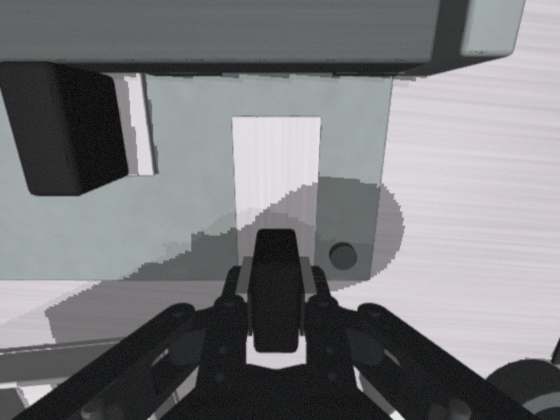

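```bash
python3 - <<'E'
from h import *
plan([530,-290,72],4,step=40)
E
```

```text
from [504.7 122.9  40.4] yaw 4.6 n 11
-0.07 3.76 -0.29 -0.000 -0.000 0.001; -0.07 3.76 -0.29 -0.000 -0.000 0.001; -0.06 3.76 -0.29 -0.000 -0.000 0.001; -0.06 3.76 -0.29 -0.000 -0.000 0.001; -0.06 3.76 -0.29 -0.000 -0.000 0.001; -0.05 3.76 -0.29 -0.000 -0.000 0.001; -0.05 3.76 -0.29 -0.000 -0.000 0.001; -0.05 3.76 -0.29 -0.000 -0.000 0.001; -0.04 3.76 -0.29 -0.000 -0.000 0.001; -0.04 3.76 -0.29 -0.000 -0.000 0.001; -0.04 3.76 -0.29 -0.000 -0.000 0.001
```

>>> move_arm(deltas="-0.07 3.7 -1.2 0 0 0.001; -0.07 3.76 -1 0 0 0.001; -0.06 3.76 -0.5 0 0 0.001; -0.06 3.76 -0.3 0 0 0.001; -0.06 3.76 -0.1 0 0 0.001; -0.05 3.76 0 0 0 0.001; -0.05 3.76 0 0 0 0.001; -0.05 3.76 0 0 0 0.001; -0.04 3.76 0 0 0 0.001; -0.04 3.76 0 0 0 0.001; -0.04 3.76 0 0 0 0.001; 0 0 0 0 0 0")

```text
clock: 45.5
position: [529.3, -292.1, 70.7]
ee_rot: [0.999, 0.033, 0.0, 0.0]
contact_force: [0.1, 0.2, -3.0]
gripper_width: 21.1
```

```bash
python3 - <<'E'
from h import *
p,ps=shot('wrist','w21.png');C=cloud(p,ps)
print(ps[2]['gripper_width'],ps[2]['contact_force']);heldplate(C,ps)
plan([530,-290,25],4,step=40)
E
```

```text
21.123324922440077 [ 0.14687596  0.19207458 -3.04634247]
plate n 8373 z=0.0014 x -0.0003 y +13.01 rect [42.9 -0.6] [74.5 44.9] 0.03 xmax 80.1 std 0.62
from [ 529.  -290.7   70.7] yaw 3.81 n 2
0.06 -0.03 2.28 -0.000 0.000 -0.002; 0.05 -0.03 2.28 -0.000 0.000 -0.002
```

View pics/w21.png

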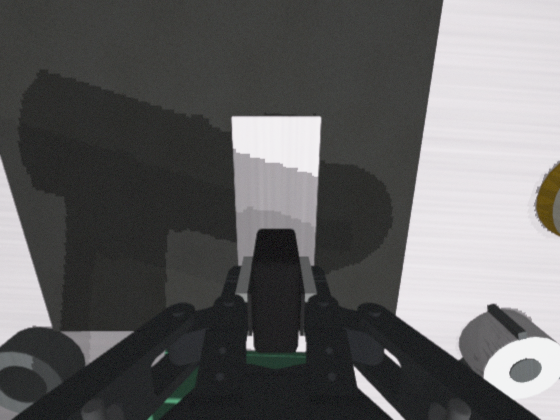

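>>> move_arm(deltas="0 0 2.2 0 0 0; 0 0 1.8 0 0 0; 0 0 0.5 0 0 0; 0 0 0.2 0 0 0; 0 0 0 0 0 0; 0 0 0 0 0 0")

```text
clock: 46.3
position: [529.7, -289.6, 25.0]
ee_rot: [0.999, 0.035, 0.001, 0.0]
contact_force: [0.7, -0.6, -3.0]
gripper_width: 21.4
```

>>> move_arm(deltas="0 0 0.15 0 0 0; 0 0 0.1 0 0 0; 0 0 0 0 0 0")

```text
clock: 46.68
position: [529.7, -289.8, 23.3]
ee_rot: [0.999, 0.035, 0.001, 0.0]
contact_force: [-1.6, 0.6, 4.5]
gripper_width: 21.3
```

>>> move_arm(deltas="0 0 0 0 0 0; 0 0 0 0 0 0; 0 0 0 0 0 0; 0 0 0 0 0 0; 0 0 -2 0 0 0; 0 0 -4 0 0 0; 0 0 -5 0 0 0; 0 0 -5 0 0 0; 0 0 0 0 0 0", grip=4.5)

```text
clock: 47.8
position: [531.8, -290.6, 187.1]
ee_rot: [0.999, 0.035, 0.005, 0.002]
contact_force: [-0.3, 0.2, -0.2]
gripper_width: 45.3
```

```bash
python3 - <<'E'
from h import *
p,ps=shot('wrist','w22.png');C=cloud(p,ps)
print(ps[0],rects(C,420,680,-420,-50,48,62))
plan(cl(-20,0,180),YAW)
E
```

```text
[ 531.83689418 -290.61707859  187.06111319] [(1054, [526.5, -289.3], [21.8, 49.5], 3.1, np.float64(54.0))]
from [ 530.2 -289.8  184.1] yaw 3.96 n 11
0.66 -4.58 0.03 0.000 -0.000 -0.001; 0.66 -4.58 0.03 0.000 -0.000 -0.001; 0.66 -4.58 0.03 0.000 -0.000 -0.001; 0.67 -4.58 0.03 0.000 -0.000 -0.001; 0.67 -4.58 0.03 0.000 -0.000 -0.001; 0.68 -4.58 0.04 0.000 -0.000 -0.001; 0.68 -4.58 0.04 0.000 -0.000 -0.001; 0.69 -4.58 0.04 0.000 -0.000 -0.001; 0.69 -4.58 0.04 0.000 -0.000 -0.001; 0.70 -4.58 0.04 0.000 -0.000 -0.001; 0.70 -4.58 0.04 0.000 -0.000 -0.001
```

View pics/w22.png

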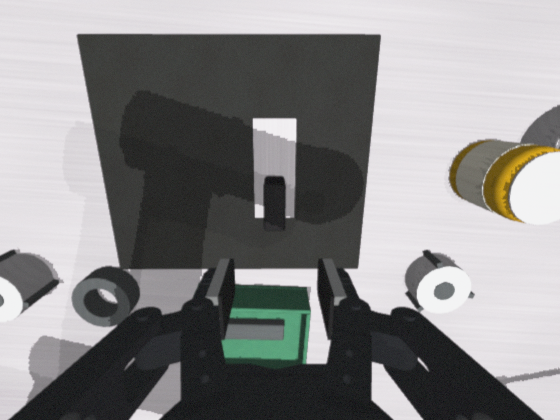

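Blade lies flat on the mat. Now the other one.

>>> move_arm(deltas="0.66 -4.58 0.03 0 0 -0.001; 0.66 -4.58 0.03 0 0 -0.001; 0.66 -4.58 0.03 0 0 -0.001; 0.67 -4.58 0.03 0 0 -0.001; 0.67 -4.58 0.03 0 0 -0.001; 0.68 -4.58 0.03 0 0 -0.001; 0.68 -4.58 0.03 0 0 -0.001; 0.69 -4.58 0.03 0 0 -0.001; 0.69 -4.58 0.03 0 0 -0.001; 0.7 -4.58 0.03 0 0 -0.001; 0.7 -4.58 0.03 0 0 -0.001; 0 0 0 0 0 0")

```text
clock: 49.35
position: [565.6, 220.8, 176.2]
ee_rot: [0.999, 0.042, -0.001, 0.001]
contact_force: [-0.2, -0.6, 0.2]
gripper_width: 44.8
```

```bash
python3 - <<'E'
from h import *
p,ps=shot('wrist','w23.png');C=cloud(p,ps)
for r in rects(C,480,640,60,330,66,74,600): print(r,(np.array(r[1])-O)@xc,(np.array(r[1])-O)@yc)
print(incl())
plan(cl(-12,0.1,100),YAW)
E
```

```text
(1312, [572.6, 218.7], [21.8, 49.5], 4.25, np.float64(70.1)) -14.740909489261048 0.07474910977166037
(np.float64(-21.9), np.float64(1.2), np.float64(176.4))
from [565.3 219.2 176.4] yaw 4.71 n 2
0.51 0.05 3.82 0.001 0.002 0.001; 0.50 0.05 3.82 0.001 0.002 0.001
```

View pics/w23.png

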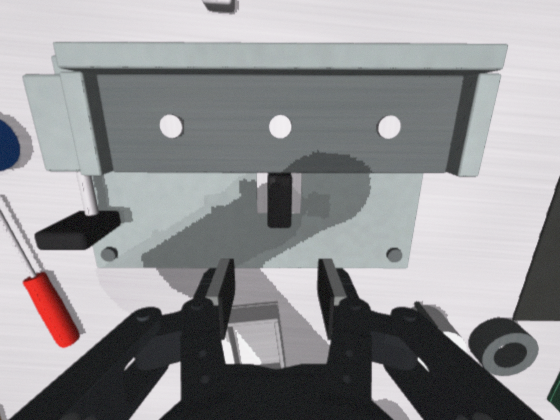

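>>> move_arm(deltas="0.5 0.05 3.8 0 0 0.001; 0.5 0.05 3.8 0 0 0.001; 0 0 3 0 0 0; 0 0 2 0 0 0; 0 0 1.1 0 0 0; 0 0 0 0 0 0; 0 0 0 0 0 0")

```text
clock: 50.28
position: [576.9, 218.1, 42.4]
ee_rot: [0.999, 0.039, 0.001, -0.0]
contact_force: [1.2, 0.0, -1.2]
gripper_width: 45.0
```

```bash
python3 - <<'E'
from h import *
print(incl(),pose()[2]['contact_force'])
E
```

```text
(np.float64(-10.5), np.float64(-0.9), np.float64(42.4)) [ 1.17709156  0.01327408 -1.24676234]
```

>>> move_arm(deltas="0 -0.09 0.3 0 0 0; 0 0 0 0 0 0; 0 0 0 0 0 0; 0 0 0 0 0 0; 0 0 0 0 0 0; 0 0 0 0 0 0; 0 0 0 0 0 0", grip=1)

```text
clock: 51.15
position: [576.6, 219.4, 39.2]
ee_rot: [0.999, 0.039, 0.001, -0.0]
contact_force: [-1.8, 0.8, 5.7]
gripper_width: 21.4
```

>>> move_arm(deltas="-0.3 0 -0.1 0 0 0; -0.8 0 -0.1 0 0 0; -1.2 0 0 0 0 0; -1.2 0 0 0 0 0; -1.2 0 0 0 0 0; -1.2 0 0 0 0 0; -1.2 0 0 0 0 0; -0.8 0 0 0 0 0; 0 0 0 0 0 0; 0 0 0 0 0 0")

```text
clock: 52.4
position: [498.0, 213.1, 40.7]
ee_rot: [0.999, 0.039, 0.0, -0.0]
contact_force: [-0.7, -0.7, -2.2]
gripper_width: 21.1
```

```bash
python3 - <<'E'
from h import *
p,ps=shot('wrist','w24.png');C=cloud(p,ps)
print(incl(),ps[2]['gripper_width'],ps[2]['contact_force']);heldplate(C,ps)
plan([530,-185,72],4,step=37)
E
```

```text
(np.float64(-89.5), np.float64(0.4), np.float64(40.6)) 21.14829628707008 [-0.74551117 -0.67809264 -2.18393083]
plate n 8364 z=0.0005 x +0.0004 y +12.93 rect [42.4 -0.4] [74.6 45.8] 0.03 xmax 79.7 std 0.63
from [498.  213.1  40.6] yaw 4.48 n 11
0.01 3.63 -0.29 -0.000 -0.000 0.001; 0.01 3.63 -0.29 -0.000 -0.000 0.001; 0.01 3.63 -0.29 -0.000 -0.000 0.001; 0.02 3.63 -0.29 -0.000 -0.000 0.001; 0.02 3.63 -0.29 -0.000 -0.000 0.001; 0.02 3.63 -0.29 -0.000 -0.000 0.001; 0.02 3.63 -0.29 -0.000 -0.000 0.001; 0.03 3.63 -0.29 -0.000 -0.000 0.001; 0.03 3.63 -0.29 -0.000 -0.000 0.001; 0.03 3.63 -0.29 -0.000 -0.000 0.001; 0.03 3.63 -0.29 -0.000 -0.000 0.001
```

View pics/w24.png

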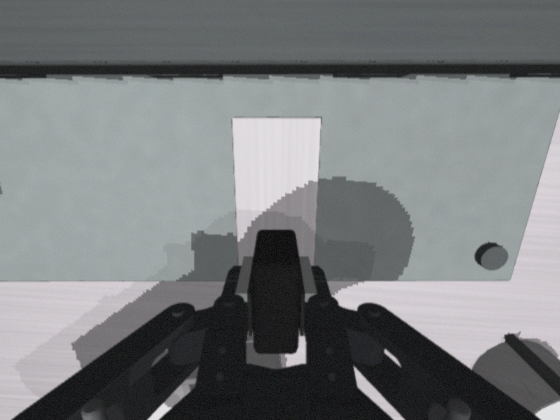

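>>> move_arm(deltas="0 3.63 -1.2 0 0 0.001; 0 3.63 -1 0 0 0.001; 0 3.63 -0.5 0 0 0.001; 0.02 3.63 -0.3 0 0 0.001; 0.02 3.63 -0.1 0 0 0.001; 0.02 3.63 0 0 0 0.001; 0.02 3.63 0 0 0 0.001; 0.03 3.63 0 0 0 0.001; 0.03 3.63 0 0 0 0.001; 0.03 3.63 0 0 0 0.001; 0.03 3.63 0 0 0 0.001; 0 0 0 0 0 0")

```text
clock: 53.95
position: [528.9, -187.5, 71.2]
ee_rot: [1.0, 0.032, 0.0, 0.0]
contact_force: [-0.2, 0.9, -2.3]
gripper_width: 21.2
```

```bash
python3 - <<'E'
from h import *
p,ps=shot('wrist','w25.png');C=cloud(p,ps)
print(ps[2]['gripper_width'],ps[2]['contact_force']);heldplate(C,ps)
print(rects(C,420,680,-420,-215,48,62))
plan([530,-185,25],4,step=40)
E
```

```text
21.179538309485913 [-0.22347158  0.92216285 -2.26151655]
plate n 8232 z=0.0010 x +0.0001 y +12.91 rect [42.8 -0.5] [73.8 44.8] 0.08 xmax 79.7 std 0.62
[(2781, [526.4, -289.0], [22.7, 49.9], 4.17, np.float64(54.0))]
from [ 528.6 -186.4   71.1] yaw 3.7 n 2
0.07 -0.06 2.31 -0.000 0.000 -0.003; 0.07 -0.06 2.31 -0.000 0.000 -0.003
```

View pics/w25.png

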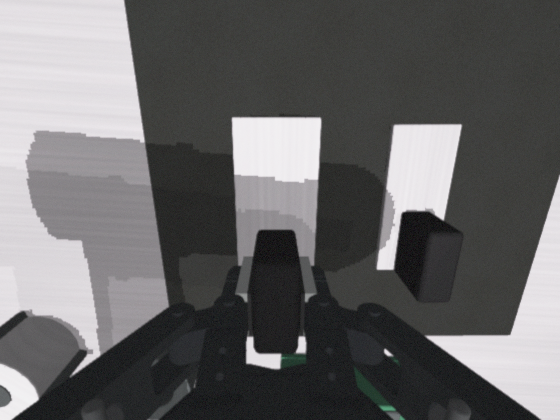

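>>> move_arm(deltas="0 0 2.2 0 0 0; 0 0 1.8 0 0 0; 0 0 0.5 0 0 0; 0 0 0.2 0 0 0; 0 0 0.1 0 0 0; 0 0 0 0 0 0; 0 0 0 0 0 0")

```text
clock: 54.88
position: [529.0, -185.3, 24.0]
ee_rot: [0.999, 0.034, 0.0, 0.0]
contact_force: [0.2, -0.4, -1.6]
gripper_width: 21.2
```

>>> move_arm(deltas="0 0 0.1 0 0 0; 0 0 0 0 0 0")

```text
clock: 55.12
position: [529.0, -185.3, 23.2]
ee_rot: [0.999, 0.034, 0.0, 0.0]
contact_force: [-1.8, -0.1, 3.2]
gripper_width: 21.4
```

>>> move_arm(deltas="0 0 0 0 0 0; 0 0 0 0 0 0; 0 0 0 0 0 0; 0 0 0 0 0 0; 0 0 -2 0 0 0; 0 0 -4 0 0 0; 0 0 -5 0 0 0; 0 0 -5 0 0 0; -3 0 -4 0 0 0; 0 0 0 0 0 0; 0 0 0 0 0 0", grip=4.5)

```text
clock: 56.5
position: [498.4, -187.1, 222.1]
ee_rot: [0.999, 0.033, -0.0, -0.0]
contact_force: [-0.2, 0.0, 0.2]
gripper_width: 45.0
```

```bash
python3 - <<'E'
from h import *
p,ps=shot('wrist','w26.png');C=cloud(p,ps)
print(ps[0],rects(C,420,680,-420,-50,48,62))
p,_=shot('top','t3.png');C=cloud(p)
print('grip',rects(C,460,580,340,450,80,100,10))
for nm in ['offcut','draw_grip','hub_a','wrench','hammer','driver','spray','tin','collar']:
    print(nm,[(round(d['p'],2),np.round(d['point']).tolist()) for d in eyes.boxes_of(p,nm)])
E
```

```text
[ 498.40582521 -187.09714768  222.05243943] [(932, [525.4, -185.0], [21.5, 48.5], 3.16, np.float64(54.0)), (956, [526.6, -289.2], [22.7, 49.0], 4.32, np.float64(53.9))]
grip [(73, [526.2, 403.5], [17.5, 42.0], -88.24, np.float64(89.7))]
offcut [(0.69, [344.0, -268.0, 16.0])]
draw_grip [(0.65, [526.0, 401.0, 70.0])]
hub_a [(0.83, [429.0, -484.0, 36.0]), (0.64, [403.0, 36.0, 51.0])]
wrench [(0.76, [769.0, -186.0, 11.0])]
hammer [(0.77, [767.0, 211.0, 22.0]), (0.46, [632.0, 224.0, 60.0])]
driver [(0.53, [399.0, 488.0, 22.0])]
spray [(0.82, [586.0, 514.0, 114.0]), (0.73, [632.0, 224.0, 65.0]), (0.17, [586.0, 249.0, 25.0])]
tin [(0.77, [560.0, -504.0, 91.0])]
collar [(0.47, [382.0, -109.0, 29.0])]
```

View pics/w26.png

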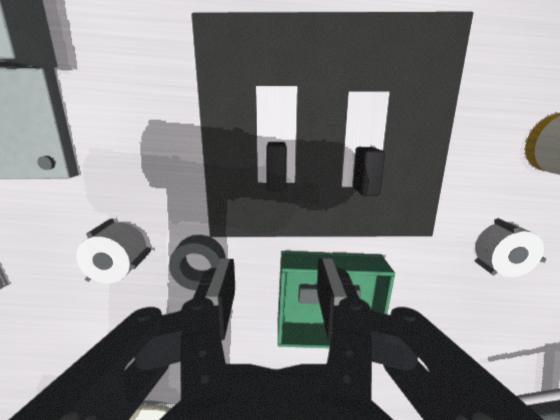

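View pics/t3.png

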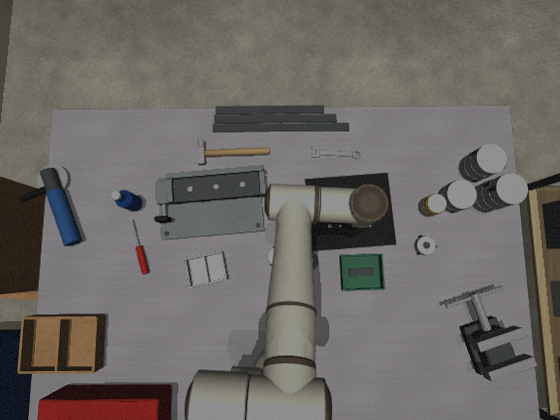

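```bash
python3 -c "
from h import *
print(arm.job_done())"
```

```text
the job is handed in; nothing more can be done
None
```

The job is done and handed in at about 57 s of the 210 s allowed. No verdict came back. There were two blades on the mat; the third was not there.

1. **Offcut:** I picked it off the bed and set it down in the green scrap tray. The last top picture still shows it there.
2. **Blades in:** I slid one blade into bay 1 and the other into bay 0, tip first, until the jaw stopped them with about 10 N of push. The handle fronts measured within about 0.5 mm of the jaw face.
3. **Draw grip:** I pulled it until it stopped. The tool had moved 50.3 mm and the force rose to 21–24 N, well above the 12 N spring. I held it there about 1.7 s, then brought it home before opening the fingers. Its last measured position was within 1.5 mm of where it started.
4. **Blades out:** I took both out and laid them on the mat. The final wrist picture puts both handle tops at 54 mm, which is right for a blade lying flat on the mat, and both are well inside its edges.

**Forces:** the highest force read was about 24 N.

**Other things on the bench:**
- In the last top picture the arm partly hid one hub and the collar, so their network positions came out about 20 mm off. I put that down to the arm being in the way: both sit where expected in the final wrist picture, though I did not re-measure them.
- The other tools were found within about 5 mm of where they started.
- The parts tray is fixed; I did not re-measure it.

I saw no blade knocked aside and no grip slip.

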